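Start the temperature monitor's plug check

TASK

Take every check plug out of the tray and push each one fully home into the monitor's socket with the ring of its colour (two or three plugs are there; sockets without a plug stay empty). When all are in, pick up the barcode scanner, hold its window about 8 cm from the middle of the barcode label, pointing squarely at it, steady for two seconds, and lay the scanner back along its rubber mat. Then press the green start button right down and let go; leave the tube rack, bottle and glove box where they are.

Things in the scene. Friction and masses are not known exactly. Their poses are not given: they have to be found in the camera images.
- plug_red: red check plug (may be absent), rigid, no cord, 40 g: square red handle 70 x 18 x 18 mm, black band near its front, and a round brass pin 8 mm in diameter, 30 mm long (last 4 mm tapered) in the middle of its front end. Origin: centre of the handle, on the pin's axis. The pin points along -x: handle x = -35 to 35 mm, tip x = -65 mm. Starts lying in the tray, pin roughly towards the robot
- red_shoulder (a point): centre of the front end of the red plug's handle, where its pin begins; axes as the plug's
- socket_red (a point): centre of the mouth of the socket with the red ring: a straight round hole 9.5 mm in diameter with a 1.5 mm chamfer, 34 mm deep, square to the panel. z points straight out of the panel, x down the slope, y along the row. A plug let go stays in and droops a few degrees; it is fully home when the front of its handle rests on the panel, its pin wholly in the hole
- plug_yellow: yellow check plug (may be absent), rigid, no cord, 40 g: square yellow handle 70 x 18 x 18 mm, black band near its front, and a round brass pin 8 mm in diameter, 30 mm long (last 4 mm tapered) in the middle of its front end. Origin: centre of the handle, on the pin's axis. The pin points along -x: handle x = -35 to 35 mm, tip x = -65 mm. Starts lying in the tray, pin roughly towards the robot
- yellow_shoulder (a point): centre of the front end of the yellow plug's handle, where its pin begins; axes as the plug's
- socket_yellow (a point): centre of the mouth of the socket with the yellow ring: a straight round hole 9.5 mm in diameter with a 1.5 mm chamfer, 34 mm deep, square to the panel. z points straight out of the panel, x down the slope, y along the row. A plug let go stays in and droops a few degrees; it is fully home when the front of its handle rests on the panel, its pin wholly in the hole
- plug_green: green check plug (may be absent), rigid, no cord, 40 g: square green handle 70 x 18 x 18 mm, black band near its front, and a round brass pin 8 mm in diameter, 30 mm long (last 4 mm tapered) in the middle of its front end. Origin: centre of the handle, on the pin's axis. The pin points along -x: handle x = -35 to 35 mm, tip x = -65 mm. Starts lying in the tray, pin roughly towards the robot
- green_shoulder (a point): centre of the front end of the green plug's handle, where its pin begins; axes as the plug's
- socket_green (a point): centre of the mouth of the socket with the green ring: a straight round hole 9.5 mm in diameter with a 1.5 mm chamfer, 34 mm deep, square to the panel. z points straight out of the panel, x down the slope, y along the row. A plug let go stays in and droops a few degrees; it is fully home when the front of its handle rests on the panel, its pin wholly in the hole
- plug_blue: blue check plug (may be absent), rigid, no cord, 40 g: square blue handle 70 x 18 x 18 mm, black band near its front, and a round brass pin 8 mm in diameter, 30 mm long (last 4 mm tapered) in the middle of its front end. Origin: centre of the handle, on the pin's axis. The pin points along -x: handle x = -35 to 35 mm, tip x = -65 mm. Starts lying in the tray, pin roughly towards the robot
- blue_shoulder (a point): centre of the front end of the blue plug's handle, where its pin begins; axes as the plug's
- socket_blue (a point): centre of the mouth of the socket with the blue ring: a straight round hole 9.5 mm in diameter with a 1.5 mm chamfer, 34 mm deep, square to the panel. z points straight out of the panel, x down the slope, y along the row. A plug let go stays in and droops a few degrees; it is fully home when the front of its handle rests on the panel, its pin wholly in the hole
- monitor: temperature monitor, fixed: white housing, flat top 112 mm high (x -120 to -20 mm, y +-120 mm); on its +x side, away from the robot, a grey panel 240 mm wide facing away and 30 degrees up, from the foot (x = 80, z = 0 mm) up to x = 10, z = 121 mm. In it four sockets 48 mm apart, 35 mm below its upper edge, and a barcode label below. Origin: on the table; x towards the panel, z up
- label (a point): centre of the white barcode label with black bars, 56 x 28 mm, on the panel's face 63 mm down the slope from the row of sockets, midway along it; z points straight out of the panel, x down the slope
- start (a joint): travel of the green start button (28 mm across) on the monitor's flat top: 0 up, 0.006 m fully down, springs back; fully down takes 5 N
- start_top (a point): centre of the top of the green start button; it is pressed straight down
- scanner: handheld barcode scanner, a bar 150 x 34 x 28 mm, about 150 g, grey with a yellow collar at the front and a red window in the front end. Origin: its centre (balance point), 14 mm above its underside. The window is at x = -75 mm and it reads along -x; it needs no trigger
- scan_spot (a point): the scanner's reading spot, 80 mm straight ahead of its window (x = -155 mm in its frame)
- mat: black rubber rest mat of the scanner, fixed, 190 x 60 x 3 mm, its length along x. Origin: centre of its underside. The scanner starts lying along it with its window towards the robot (-x)
- tray: white shallow parts tray, fixed, outside 260 x 290 mm, rim 14 mm above the table, rim and floor 5 mm thick; it holds the plugs and, in between, two clear cuvettes with orange lids (60 x 18 x 18 mm, lying), which are not needed. Origin: centre of its underside
- tube_rack: white tube rack with amber orange-capped tubes, 90 x 160 x 98 mm, loose; to be left alone. Origin: centre of its underside
- bottle: white bottle with a blue cap, 64 mm across, 160 mm high, loose; to be left alone. Origin: centre of its underside
- glove_box: cardboard box of gloves, 120 x 220 x 80 mm, loose; to be left alone. Origin: centre of its underside
Mind the look-alikes: they are no part of the job. There is more than one size of the scanner; the job needs the largest.

How it is judged:
On the way, in this order (a step that is already met when the one before it is completed fails the run):
1. every plug is fully home in the socket of its colour (distance between red_shoulder and socket_red below 0.007 m and angle between the x axis of plug_red and the z axis of socket_red, either way round below 0.2 rad and distance between yellow_shoulder and socket_yellow below 0.007 m and angle between the x axis of plug_yellow and the z axis of socket_yellow, either way round below 0.2 rad and distance between green_shoulder and socket_green below 0.007 m and angle between the x axis of plug_green and the z axis of socket_green, either way round below 0.2 rad and distance between blue_shoulder and socket_blue below 0.007 m and angle between the x axis of plug_blue and the z axis of socket_blue, either way round below 0.2 rad), for 0.2 s.
2. the scanner's reading spot is held on the label, square to it and steady, for 1.5 s (distance between scan_spot and label below 0.025 m and angle between the x axis of scanner and the z axis of label, either way round below 0.25 rad and linear speed of scanner below 0.03 m/s), for 1.5 s.
3. the scanner lies on its mat again, let go (horizontal distance between scanner and mat below 0.025 m and angle between the x axis of scanner and the x axis of mat, either way round below 0.25 rad and z of scanner in the frame of mat below 0.024 m and linear speed of scanner below 0.02 m/s and contact force between scanner and the fingers below 0.2 N), for 0.2 s.
4. the start button is pressed right down (value of joint start above 0.0048 m), for 0.05 s.
At the end, for the whole second after the job is handed in: every present plug has its handle front within 7 mm of its socket's mouth and its axis within 0.2 rad of the socket's; the scanner lies at rest on its mat, centre within 25 mm (horizontally) of the mat's and along it within 0.25 rad; the button is up (all of step 1 and all of step 3 and value of joint start below 0.0015 m); the robot touches nothing.
It fails at once if the tube rack is pushed more than 4 cm (distance of tube_rack from where it was at the start of the episode above 0.04 m).
It fails at once if the bottle is pushed more than 4 cm (distance of bottle from where it was at the start of the episode above 0.04 m).
It fails at once if the glove box is pushed more than 4 cm (distance of glove_box from where it was at the start of the episode above 0.04 m).
Of plug_red, plug_yellow, plug_green, plug_blue only 2 to 3 are there at a start; the rules pass over those that are not, and their reading is None.
At some moment in a run one of plug_red, plug_yellow, plug_green, plug_blue, scanner may be knocked a few centimetres aside while the robot is not near it.
Once in a run the grip may slacken for a moment while it holds something.
It also fails if it takes over 210 s, if anything falls off the work surface, if the arm or the gripper's body presses on something with over 40 N, if the wrist force passes 120 N, or if a joint passes its speed limit or range.

ROBOT

A 6-joint arm with a two-finger parallel gripper is mounted at the origin on the work surface. World frame = base frame: x ahead of the robot, y to its left, z up, the work surface at z = 0. Lengths are in m, angles in rad, forces in N, time in s.
With the tool pointing down it reaches from about 0.25 to 0.775 m from the base axis. Payload 4 kg.
Tool frame: the origin (TCP) lies midway between the tips of the shut fingers; the grasp point (between the pads) lies 19 mm behind it; z points along the fingers, y is the direction in which the jaws open and shut (so a half turn about z gives the same grasp; the last joint's range is limited). The gripper opens to 94 mm and grips with 3 to 60 N. Pads are 16 mm wide; open, the fingers measure 119 mm over their backs; the gripper's body (75 mm by 177 mm) begins 78 mm behind the grasp point.
Start: joints at [-1.33, 0.087, 1.371, -0, 1.684, -0.103], TCP at [0.185, -0.518, 0.206] pointing down, gripper open.
Joint ranges: [-3.1, 3.1], [-0.76, 2.03], [0.27, 2.55], [-1.08, 4.22], [0.17, 2.65], [-2.57, 2.57]. Speed limits (rad/s): [2.79, 2.79, 3.14, 3.14, 3.14, 3.14].

INTERFACE

Orientations are given as [roll, pitch, yaw] about the fixed x, y, z axes, in that order (R = Rz(yaw) Ry(pitch) Rx(roll)).
In Python, from bench import robot gives the robot as it stands.
- The arm moves only by the tool drive_tool, never from a script. Its argument "series" is a list that holds one entry, the list of rows, each a list of 7 numbers: the turn, a rotation vector about the tool's x, y, z in rad, then the shift along the tool's x, y, z in cm, then the opening in per cent of the stroke, from 0 (shut) to 100 (fully open). In form: [[[rx, ry, rz, tx, ty, tz, fingers], ...]]. A call has 1 to 20 rows; each row is the pose to reach, as a shift and turn from the pose measured when the call began, along the tool's axes at that moment; what a row does not reach only later rows make up. A row lasts 1/10 s, in which the tool goes at most 50 mm and 8.59 degrees, less where a joint would pass 70% of its speed; a pose out of reach is approached as far as the arm can. A call with a gripper value outside its range is refused whole. The fingers move at their own pace and stop on an object; the grip force is fixed at half the most. Time passes only in rows, so rows that repeat a pose let the fingers close. It gives the time, the measured TCP pose, the force and the opening at its end, in the units of the state.
- robot.get_obs(): the state, without advancing time (a new reading comes with each control period).
- robot.snapshot(name): name is "scene" or "top" or "wrist"; returns a dict with "img" (480x640x3 uint8, blue, green, red), "depth" (480x640 float32, m along the optical axis (not along the pixel's ray), 0 where there is no reading), "vertical_fov" (degrees; the focal length in pixels is half the picture's height over the tangent of half this angle, whatever the lens; pixels are square), "cx", "cy" (the principal point, pixels), "dist_coeffs" ([k1, k2, p1, p2, k3] as OpenCV has them; the pictures are not rectified), "rvec" (rotation vector, rad) and "tvec" (3), from world to camera coordinates, as OpenCV has them. Camera axes: x right, y down, z forward; pixel columns grow to the right and rows downward; lengths in m; the calibration is good to about 2 mm. A picture is of the moment at which its call begins.
- robot.close_job(): hands the job in, once; it reports no verdict.
The state is a dict: "time": time; "joint_positions": joint angles; "qvel": joint speeds; "joint_torque": joint torques, N m; "tool_pos": TCP position; "ee_rot": TCP orientation; "wrist_force": force on the tool from outside, world axes, zero at the start; "wrist_torque": the same for the moment, N m; "width": finger opening in m.
Only numpy, scipy, OpenCV 4.12 (cv2) and the standard library are available. Lean on these libraries where they do the work, as an engineer would, in place of code of your own. Each camera call takes 0.05 s, during which the arm holds its last target.

## Working session

There is one attempt and no reset: what is moved stays moved. The work goes in short steps, Python scripts to look and compute and a tool call to move; the robot and the scene stay as the last step left them, time stands still between calls to the robot, and variables do not carry over. Pictures are saved under pics/ and viewed, and the job is handed in when it is done.

Besides the shell and the picture viewer there is one more tool, called after ">>>" as name(argument=value, ...) on one line, values as JSON. drive_tool: Moves the arm, as the interface text tells. Its arguments: {"type":"object","properties":{"series":{"type":"array","items":{"type":"array","items":{"type":"array","items":{"type":"number"}}}}},"required":["series"]}

```bash
ls; mkdir -p pics; cat > h.py <<'E'
import numpy as np, cv2, pickle
from scipy.spatial.transform import Rotation as R
from bench import robot
def snap(n,f=None):
    s=robot.snapshot(n)
    if f: cv2.imwrite(f'pics/{f}.png',s['img'])
    pickle.dump(s,open(f'/tmp/{f or n}.pkl','wb'))
    return s
def K(s):
    f=240/np.tan(np.radians(s['vertical_fov'])/2)
    return np.array([[f,0,s['cx']],[0,f,s['cy']],[0,0,1]])
def ray(s,uv):
    p=cv2.undistortPoints(np.array(uv,float).reshape(-1,1,2),K(s),np.array(s['dist_coeffs'],float)).reshape(-1,2)
    Rm=cv2.Rodrigues(np.array(s['rvec'],float))[0]; t=np.array(s['tvec'],float).ravel()
    o=-Rm.T@t; d=np.c_[p,np.ones(len(p))]@Rm
    return o,d
def onz(s,uv,z):
    o,d=ray(s,uv); return o+d*((z-o[2])/d[:,2])[:,None]
def dep(s,uv):
    o,d=ray(s,uv); uv=np.array(uv,int).reshape(-1,2)
    return o+d*s['depth'][uv[:,1],uv[:,0]][:,None]
def proj(s,X):
    return cv2.projectPoints(np.array(X,float).reshape(-1,1,3),np.array(s['rvec'],float),np.array(s['tvec'],float),K(s),np.array(s['dist_coeffs'],float))[0].reshape(-1,2)
E
python3 - <<'E'
from h import *
np.set_printoptions(precision=4,suppress=True)
for n in ['scene','top','wrist']:
    s=snap(n,n+'0'); o,_=ray(s,[[320,240]]); print(n,s['vertical_fov'],s['dist_coeffs'],o,_)
print(robot.get_obs())
E
```

```text
pics
scene 46.21526521126059 [0.0266 0.     0.     0.     0.    ] [ 1.2441 -0.8203  1.0939] [[-0.4599  0.5595 -0.6898]]
top 57.54193211199835 [0.031 0.    0.    0.    0.   ] [0.4532 0.0155 1.3196] [[ 0.1101 -0.0023 -0.9939]]
wrist 66.00603853033832 [0.0015 0.     0.     0.     0.    ] [ 0.2601 -0.4903  0.3838] [[-0.265  -0.0866 -0.9604]]
{'time': 0.15, 'joint_positions': array([-1.3301,  0.0878,  1.3719,  0.    ,  1.6836, -0.1031]), 'qvel': array([ 0.0002, -0.0015, -0.0045, -0.002 ,  0.0022, -0.0002]), 'joint_torque': array([  0.0015, -34.0645, -30.2792,   0.0718,   0.0305,  -0.0001]), 'tool_pos': array([ 0.1853, -0.5174,  0.2046]), 'ee_rot': array([-3.1399, -0.0002,  0.3438]), 'wrist_force': array([-0.0506,  1.0136,  0.6545]), 'wrist_torque': array([ 0.0135, -0.0009, -0.0558]), 'width': 0.09409565035361155}
```

View pics/scene0.png

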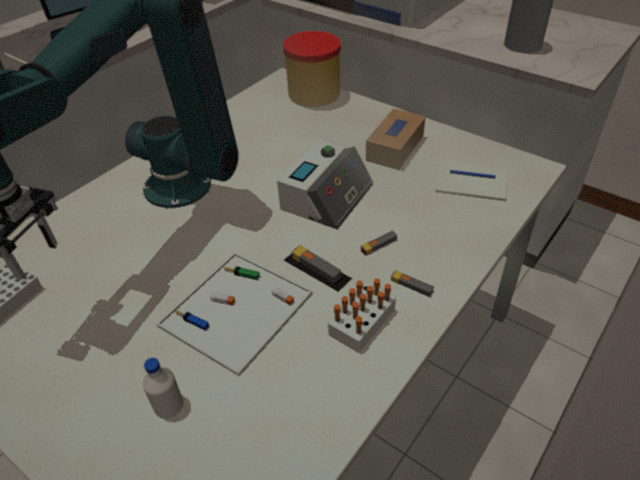

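View pics/top0.png

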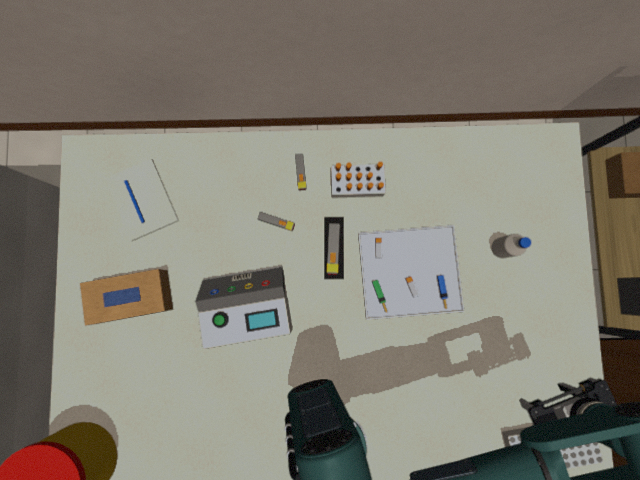

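View pics/wrist0.png

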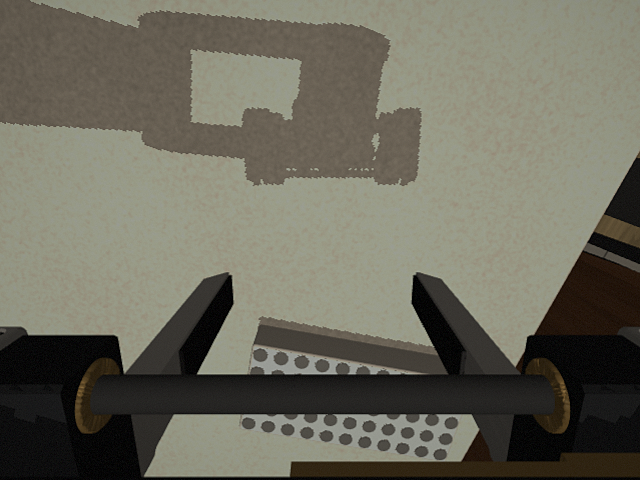

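The top view shows green plug at (380,295), blue at (443,291), the monitor at (245,305), the largest scanner on its mat at (333,248), and the rack at (358,179). Only green and blue plugs are there. Next I'll measure them.

```bash
python3 - <<'E'
from h import *
np.set_printoptions(precision=4,suppress=True)
s=pickle.load(open('/tmp/top0.pkl','rb')); im=s['img']
c=cv2.resize(im[225:355,180:480],None,fx=2.66,fy=2.66,interpolation=cv2.INTER_CUBIC); cv2.imwrite('pics/topcrop.png',c)
hsv=cv2.cvtColor(im,cv2.COLOR_BGR2HSV)
def comp(lo,hi,box,z,mn=4):
    m=cv2.inRange(hsv,np.array(lo),np.array(hi)); M=np.zeros_like(m); x0,y0,x1,y1=box; M[y0:y1,x0:x1]=m[y0:y1,x0:x1]
    n,l,st,ce=cv2.connectedComponentsWithStats(M)
    for i in range(1,n):
        if st[i,4]>=mn:
            ys,xs=np.where(l==i); P=onz(s,np.c_[xs,ys],z)[:,:2]
            mu=P.mean(0); w,v=np.linalg.eigh(np.cov((P-mu).T)) 
            print(lo,'px',ce[i],st[i,4],'xy',mu,'len',np.sqrt(12*w[::-1]),'ax',v[:,1], 'depthz',np.median(dep(s,np.c_[xs,ys])[:,2]))
comp((50,110,30),(85,255,255),(180,225,480,355),.02)
comp((100,110,30),(130,255,255),(180,225,480,355),.02)
comp((0,150,60),(10,255,255),(180,260,300,300),.1,2)
comp((20,150,60),(35,255,255),(180,225,350,300),.02,2)
# depth-based
print('scanner top',dep(s,[[333,240],[333,268],[327,225],[205,335],[245,335],[220,320]]))
E
python3 - <<'E'
from h import *
s=pickle.load(open('/tmp/scene0.pkl','rb'))
cv2.imwrite('pics/scenecrop.png',cv2.resize(s['img'][130:380,160:400],None,fx=2.4,fy=2.4,interpolation=cv2.INTER_CUBIC))
E
```

```text
(50, 110, 30) px [377.6522 288.913 ] 92 xy [ 0.4475 -0.154 ] len [0.051  0.0156] ax [-0.9466 -0.3225] depthz 0.023871123275439166
(50, 110, 30) px [231.2857 288.0952] 21 xy [0.4613 0.2778] len [0.0236 0.0146] ax [-0.2276  0.9738] depthz 0.09011918071923297
(50, 110, 30) px [382.6667 301.1667] 6 xy [ 0.4113 -0.1672] len [0.014 0.004] ax [-0.4592  0.8883] depthz 0.02335645814677645
(50, 110, 30) px [219.02 319.59] 100 xy [0.3708 0.3138] len [0.0287 0.0282] ax [-0.0438  0.999 ] depthz 0.13440235180742266
(100, 110, 30) px [441.5794 284.4673] 107 xy [ 0.4558 -0.343 ] len [0.0526 0.0174] ax [-0.9921 -0.1256] depthz 0.023442151910139097
(100, 110, 30) px [213.8667 291.4   ] 30 xy [0.4531 0.329 ] len [0.027  0.0144] ax [-0.3299  0.944 ] depthz 0.09145407880279433
(100, 110, 30) px [443.8889 297.2222] 9 xy [ 0.4184 -0.3476] len [0.0163 0.0052] ax [-0.251  0.968] depthz 0.022860273856866176
(0, 150, 60) px [265.68 282.68] 25 xy [0.4732 0.1665] len [0.0226 0.014 ] ax [-0.2477  0.9688] depthz 0.0889944296921541
(20, 150, 60) px [288.4615 226.7308] 26 xy [0.6397 0.1061] len [0.0169 0.0141] ax [0.0536 0.9986] depthz 0.02138664857303385
(20, 150, 60) px [332.03 267.44] 100 xy [ 0.5143 -0.0211] len [0.0398 0.0232] ax [0.1526 0.9883] depthz 0.03059899497220353
(20, 150, 60) px [247.8966 285.5862] 29 xy [0.4674 0.2289] len [0.026  0.0147] ax [-0.3591  0.9333] depthz 0.0905109484170763
scanner top [[ 0.5955 -0.0261  0.0266]
 [ 0.5122 -0.0237  0.0281]
 [ 0.6442 -0.0099  0.0047]
 [ 0.3367  0.3303  0.1119]
 [ 0.3335  0.2225  0.1121]
 [ 0.3769  0.2849  0.1344]]
```

View pics/topcrop.png

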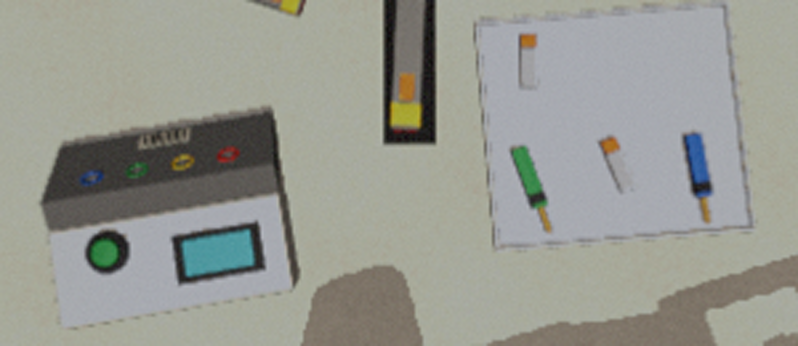

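View pics/scenecrop.png

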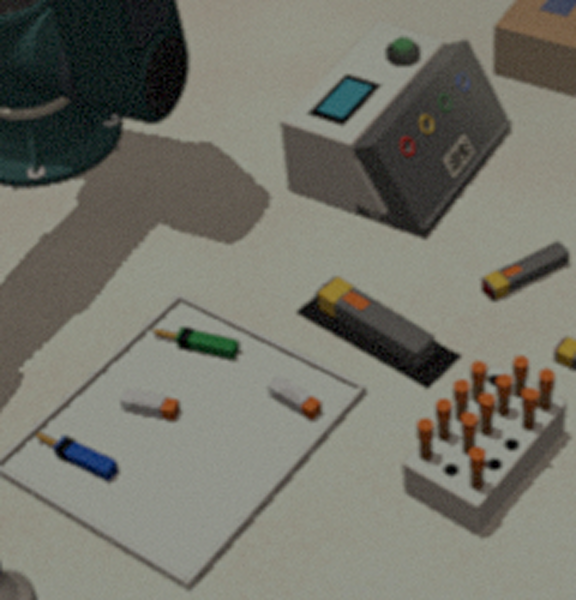

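```bash
python3 - <<'E'
from h import *
np.set_printoptions(precision=4,suppress=True)
T=pickle.load(open('/tmp/top0.pkl','rb'));S=pickle.load(open('/tmp/scene0.pkl','rb'))
def cents(s,box):
    out={}
    hsv=cv2.cvtColor(s['img'],cv2.COLOR_BGR2HSV); x0,y0,x1,y1=box
    for c,lo,hi in [('r',(0,110,40),(9,255,255)),('y',(20,110,60),(35,255,255)),('g',(50,80,30),(85,255,255)),('b',(105,80,30),(130,255,255))]:
        m=np.zeros(hsv.shape[:2],np.uint8); m[y0:y1,x0:x1]=cv2.inRange(hsv,np.array(lo),np.array(hi))[y0:y1,x0:x1]
        if c=='r': m[y0:y1,x0:x1]|=cv2.inRange(hsv,np.array((170,110,40)),np.array((180,255,255)))[y0:y1,x0:x1]
        cnt,_=cv2.findContours(m,cv2.RETR_EXTERNAL,cv2.CHAIN_APPROX_NONE)
        k=max(cnt,key=cv2.contourArea); (u,v),a,_=cv2.fitEllipse(k) if len(k)>=5 else ((k.mean(0)[0]),None,None)
        out[c]=np.array([u,v])
    return out
a=cents(T,(200,275,285,300)); b=cents(S,(320,155,360,200))
for c in 'rygb':
    P=onz(T,[a[c]],.0907)[0]; Q=onz(S,[b[c]],.0907)[0]
    o1,d1=ray(T,[a[c]]);o2,d2=ray(S,[b[c]]); d1=d1[0];d2=d2[0]
    A=np.c_[d1,-d2]; t=np.linalg.lstsq(A,o2-o1,rcond=None)[0]; X=(o1+d1*t[0]+o2+d2*t[1])/2; gap=np.linalg.norm(o1+d1*t[0]-o2-d2*t[1])
    print(c,a[c],b[c],'top',P[:2],'scene',Q[:2],'tri',X,gap)
E
```

```text
r [265.2099 282.58  ] [329.2177 190.6131] top [0.4736 0.1689] scene [0.4726 0.1703] tri [0.4736 0.1688 0.0921] 8.513469084050755e-05
y [248.0551 285.5675] [337.3879 181.3652] top [0.4666 0.2169] scene [0.4663 0.2182] tri [0.4668 0.2169 0.0917] 0.0006149240998557672
g [230.9668 288.6207] [344. 175.] top [0.4595 0.2644] scene [0.4642 0.2539] tri [0.4582 0.2651 0.0816] 0.003525108119243047
b [213.8699 291.4209] [350.  162.5] top [0.453  0.3119] scene [0.4427 0.3146] tri [0.4509 0.308  0.0987] 0.005742843787739589
```

```bash
cat >> h.py <<'E'
np.set_printoptions(precision=3,suppress=True)
YAW=0.1433
MX=np.array([np.cos(YAW),np.sin(YAW),0]); MY=np.array([-np.sin(YAW),np.cos(YAW),0])
N=MX*np.cos(np.pi/6)+np.array([0,0,.5])           # out of panel
D=MX*.5-np.array([0,0,np.cos(np.pi/6)])           # down slope
SOCK={'r':np.array([.4736,.1689,.0907])}
for i,c in enumerate('rygb'): SOCK[c]=np.array([.46325,.2404,.0907])+MY*(-.072+.048*i)
LABEL=SOCK['y']+MY*.024+D*.063
def Rdown(yaw):
    x=np.array([np.cos(yaw),np.sin(yaw),0]); z=np.array([0,0,-1.]); return np.c_[x,np.cross(z,x),z]
RP=np.c_[N,np.cross(D,N),D]    # tool at panel: x out of panel, z down slope
def pose():
    o=robot.get_obs(); return np.array(o['tool_pos']),R.from_euler('xyz',o['ee_rot']).as_matrix(),o
def rows(*targets):
    p,Rm,o=pose()
    print('t',o['time'],'p',p,'rpy',o['ee_rot'],'w',round(o['width'],4),'F',o['wrist_force'])
    for P,Rt in targets:
        print('row', R.from_matrix(Rm.T@Rt).as_rotvec(), Rm.T@(np.array(P)-p)*100)
E
python3 - <<'E'
from h import *
print(SOCK,LABEL)
rows(([.4475,-.154,.10],Rdown(.345)),([.4475,-.154,.008],Rdown(.345)))
E
```

```text
{'r': array([0.474, 0.169, 0.091]), 'y': array([0.467, 0.217, 0.091]), 'g': array([0.46 , 0.264, 0.091]), 'b': array([0.453, 0.312, 0.091])} [0.494 0.245 0.036]
t 0.15 p [ 0.185 -0.517  0.205] rpy [-3.14  -0.     0.344] w 0.0941 F [-0.051  1.014  0.655]
row [-0.002 -0.    -0.001] [ 36.935 -25.361  10.506]
row [-0.002 -0.    -0.001] [ 36.933 -25.346  19.706]
```

>>> drive_tool(series=[[[0, 0, 0, 36.9, -25.4, 5, 60], [0, 0, 0, 36.9, -25.4, 8, 60], [0, 0, 0, 36.9, -25.4, 8, 60], [0, 0, 0, 36.9, -25.4, 8, 60], [0, 0, 0, 36.9, -25.4, 8, 60], [0, 0, 0, 36.9, -25.4, 8, 60], [0, 0, 0, 36.9, -25.4, 10.5, 60], [0, 0, 0, 36.9, -25.4, 10.5, 60], [0, 0, 0, 36.9, -25.4, 10.5, 60], [0, 0, 0, 36.9, -25.4, 10.5, 60], [0, 0, 0, 36.9, -25.4, 10.5, 60], [0, 0, 0, 36.9, -25.4, 10.5, 60], [0, 0, 0, 36.9, -25.4, 10.5, 60]]])

```text
time: 1.45
tool_pos: [0.4468, -0.1553, 0.1009]
ee_rot: [-3.141, -0.001, 0.342]
wrist_force: [0.6, 0.4, -0.6]
width: 0.0563
```

```bash
python3 - <<'E'
from h import *
s=snap('wrist','w1')
p,Rm,o=pose(); rows(([.4475,-.154,.008],Rdown(.345)))
hsv=cv2.cvtColor(s['img'],cv2.COLOR_BGR2HSV)
m=cv2.inRange(hsv,np.array((50,90,30)),np.array((85,255,255)))
n,l,st,ce=cv2.connectedComponentsWithStats(m)
for i in range(1,n):
    if st[i,4]>100:
        ys,xs=np.where(l==i); P=onz(s,np.c_[xs,ys],.023)[:,:2]; mu=P.mean(0); w,v=np.linalg.eigh(np.cov((P-mu).T)); print(ce[i],st[i],mu,np.sqrt(12*w),v[:,1],np.arctan(v[1,1]/v[0,1]))
o_,d=ray(s,[[320,240]]); print('cam in tool',Rm.T@(o_-p),Rm.T@d[0])
E
```

```text
t 1.5 p [ 0.447 -0.155  0.101] rpy [-3.141 -0.001  0.341] w 0.0566 F [ 0.095 -0.172  0.248]
row [-0.    -0.001 -0.004] [ 0.1   -0.105  9.293]
[322.471 237.816] [ 311  201   25   75 1727] [ 0.453 -0.153] [0.017 0.055] [-0.948 -0.32 ] 0.3252528567578447
[321.606 291.954] [311 290  23   5 109] [ 0.413 -0.166] [0.004 0.017] [-0.336  0.942] -1.2277331546924033
cam in tool [ 0.08  -0.001 -0.179] [-0.279 -0.006  0.96 ]
```

View pics/w1.png

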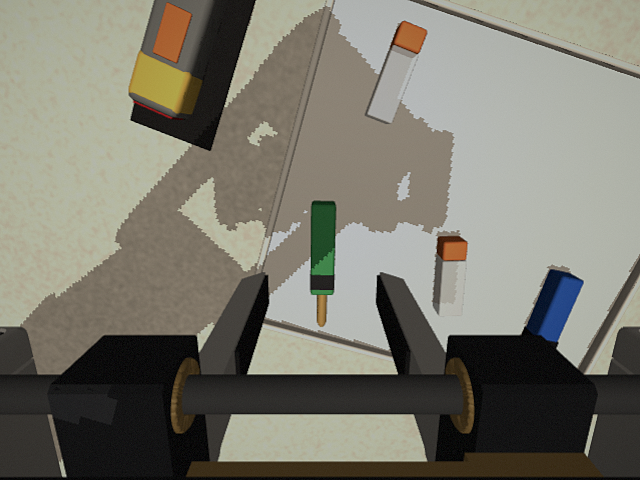

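>>> drive_tool(series=[[[0, 0, 0, 0.1, 0, 4.5, 60], [0, 0, 0, 0.1, 0, 7.5, 60], [0, 0, 0, 0.1, 0, 9.3, 60], [0, 0, 0, 0.1, 0, 9.3, 60], [0, 0, 0, 0.1, 0, 9.3, 60], [0, 0, 0, 0.1, 0, 9.3, 0], [0, 0, 0, 0.1, 0, 9.3, 0], [0, 0, 0, 0.1, 0, 9.3, 0], [0, 0, 0, 0.1, 0, 9.3, 0], [0, 0, 0, 0.1, 0, 9.3, 0], [0, 0, 0, 0.1, 0, 9.3, 0], [0, 0, 0, 0.1, 0, 9.3, 0]]])

```text
time: 2.7
tool_pos: [0.4479, -0.155, 0.008]
ee_rot: [-3.141, -0.001, 0.341]
wrist_force: [-0.7, 0.4, 0.1]
width: 0.0178
```

```bash
python3 - <<'E'
from h import *
G=SOCK['g']
# approx plug axis 7mm behind TCP, grasp 40mm (handle centre+9.5 -> shoulder 44mm) from shoulder
for d in (.12,.05): rows((G+N*(.0445+d)+D*.007,RP))
E
```

```text
t 2.7 p [ 0.448 -0.155  0.008] rpy [-3.141 -0.001  0.341] w 0.0178 F [-0.709  0.369  0.097]
row [-0.052  0.521  0.194] [ 29.482 -36.225 -15.853]
t 2.7 p [ 0.448 -0.155  0.008] rpy [-3.141 -0.001  0.341] w 0.0178 F [-0.709  0.369  0.097]
row [-0.052  0.521  0.194] [ 23.535 -37.418 -12.359]
```

>>> drive_tool(series=[[[0, 0, 0, 0, 0, -4, 0], [0, 0, 0, 0, 0, -8, 0], [0, 0, 0, 0, 0, -12, 0], [0, 0, 0, 0, 0, -16, 0], [-0.01, 0.1, 0.04, 5, -5, -18, 0], [-0.02, 0.2, 0.08, 10, -10, -18, 0], [-0.03, 0.3, 0.12, 15, -15, -18, 0], [-0.04, 0.4, 0.16, 20, -20, -18, 0], [-0.05, 0.52, 0.19, 25, -25, -18, 0], [-0.05, 0.52, 0.19, 28, -30, -18, 0], [-0.05, 0.52, 0.19, 29.5, -36, -17, 0], [-0.05, 0.52, 0.19, 29.5, -36.2, -15.9, 0], [-0.05, 0.52, 0.19, 29.5, -36.2, -15.9, 0], [-0.05, 0.52, 0.19, 29.5, -36.2, -15.9, 0], [-0.05, 0.52, 0.19, 29.5, -36.2, -15.9, 0], [-0.05, 0.52, 0.19, 29.5, -36.2, -15.9, 0]]])

```text
time: 4.3
tool_pos: [0.604, 0.2848, 0.1665]
ee_rot: [3.141, -0.521, 0.148]
wrist_force: [-0.1, 1.2, -0.0]
width: 0.0183
```

```bash
python3 - <<'E'
from h import *
s=snap('wrist','w2');snap('scene','s2');snap('top','t2')
G=SOCK['g']
rows((G+N*(.0445+.12)+D*.007,RP))
for c in 'rygb': print(c,proj(s,[SOCK[c]]))
E
```

```text
t 4.45 p [0.605 0.283 0.168] rpy [-3.141 -0.523  0.145] w 0.0176 F [ 0.     0.712 -0.01 ]
row [-0.002  0.001  0.001] [-0.057 -0.175  0.073]
r [[475.618 537.419]]
y [[398.889 537.072]]
g [[322.211 536.763]]
b [[245.555 536.491]]
```

View pics/w2.png

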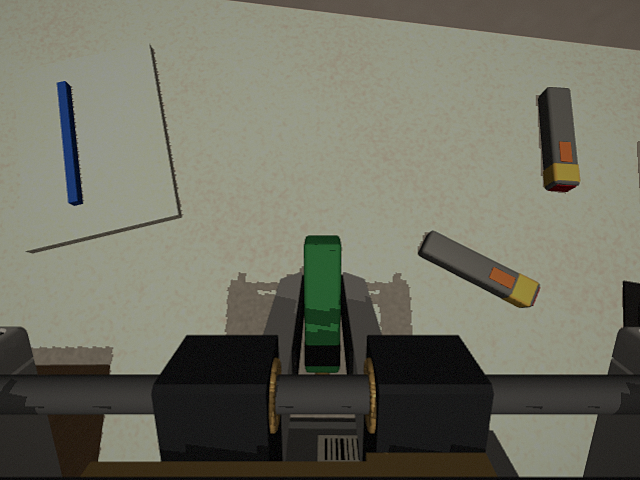

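View pics/s2.png

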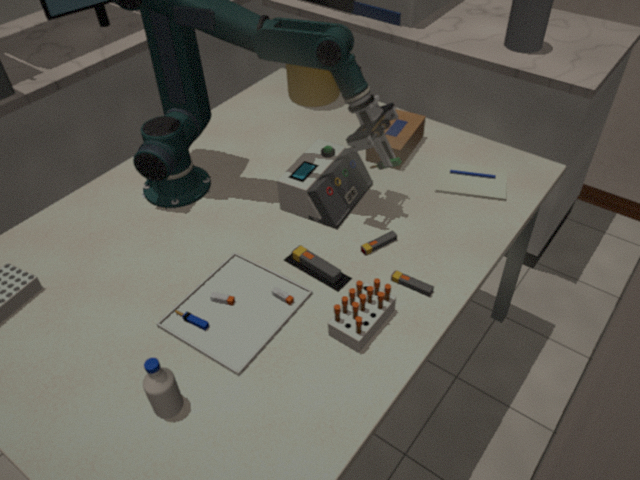

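```bash
cat > held.py <<'E'
from h import *
def held(s,lo,hi):
    p,Rm,o=pose()
    hsv=cv2.cvtColor(s['img'],cv2.COLOR_BGR2HSV); m=cv2.inRange(hsv,np.array(lo),np.array(hi)); m[:220]=0;m[400:]=0;m[:,:280]=0;m[:,370:]=0
    ys,xs=np.where(m); X=(dep(s,np.c_[xs,ys])-p)@Rm
    k=(np.abs(X[:,0])<.06)&(np.abs(X[:,2])<.05)&(np.abs(X[:,1])<.02);X=X[k];ys=ys[k]
    for x0 in np.arange(-.04,.05,.01):
        q=X[np.abs(X[:,0]-x0)<.004]
        if len(q)>8: print('x %.3f y %.4f z %.4f n %d'%(x0,np.median(q[:,1]),np.median(q[:,2]),len(q)))
    print('x range',X[:,0].min(),X[:,0].max())
    b=cv2.inRange(hsv,np.array((0,0,0)),np.array((180,255,60))); 
    col=s['img'][330:390,322].astype(int); print([ (330+i,*c) for i,c in enumerate(col)][::3])
E
python3 - <<'E'
from held import *
s=pickle.load(open('/tmp/w2.pkl','rb')); held(s,(50,90,25),(85,255,255))
p,Rm,o=pose(); print((dep(s,[[322,y] for y in (350,358,364,368,370,373)])-p)@Rm)
E
```

```text
x -0.040 y -0.0018 z -0.0136 n 203
x -0.020 y -0.0023 z -0.0136 n 496
x -0.010 y -0.0024 z -0.0136 n 521
x 0.000 y -0.0024 z -0.0136 n 545
x 0.010 y -0.0024 z -0.0135 n 573
x 0.020 y -0.0024 z -0.0135 n 591
x 0.030 y -0.0024 z -0.0114 n 499
x range -0.041399760913868926 0.029342628930062186
[(330, np.int64(27), np.int64(57), np.int64(21)), (333, np.int64(26), np.int64(54), np.int64(16)), (336, np.int64(24), np.int64(55), np.int64(22)), (339, np.int64(27), np.int64(56), np.int64(22)), (342, np.int64(29), np.int64(57), np.int64(24)), (345, np.int64(12), np.int64(28), np.int64(8)), (348, np.int64(4), np.int64(1), np.int64(4)), (351, np.int64(2), np.int64(2), np.int64(1)), (354, np.int64(4), np.int64(3), np.int64(4)), (357, np.int64(10), np.int64(7), np.int64(7)), (360, np.int64(10), np.int64(6), np.int64(6)), (363, np.int64(7), np.int64(5), np.int64(7)), (366, np.int64(20), np.int64(44), np.int64(22)), (369, np.int64(23), np.int64(53), np.int64(20)), (372, np.int64(25), np.int64(48), np.int64(40)), (375, np.int64(14), np.int64(15), np.int64(16)), (378, np.int64(33), np.int64(35), np.int64(34)), (381, np.int64(40), np.int64(43), np.int64(43)), (384, np.int64(47), np.int64(51), np.int64(52)), (387, np.int64(47), np.int64(51), np.int64(52))]
[[-0.027 -0.002 -0.013]
 [-0.032 -0.002 -0.014]
 [-0.036 -0.002 -0.013]
 [-0.037 -0.002 -0.014]
 [-0.039 -0.002 -0.014]
 [-0.045 -0.002 -0.008]]
```

```bash
python3 - <<'E'
from h import *
T=pickle.load(open('/tmp/t2.pkl','rb'));S=pickle.load(open('/tmp/s2.pkl','rb'))
p,Rm,o=pose()
a=cv2.resize(T['img'][230:310,190:290],None,fx=5,fy=5,interpolation=cv2.INTER_NEAREST)
b=cv2.resize(S['img'][120:200,320:420],None,fx=5,fy=5,interpolation=cv2.INTER_NEAREST)
ax=lambda x,y=0,z=-.0055: p+Rm@np.array([x,y,z])
cv2.imwrite('pics/c2.png',np.hstack([a[:, :400],b[:, :400]]))
pts=[ax(.029,0,-.0145),ax(.029,0,.0035),ax(.029,.009,-.0145),ax(.029,-.009,-.0145)]
print(proj(T,pts)-[190,230],'\n',proj(S,pts)-[320,120])
E
```

```text
[[24.28  -4.346]
 [25.209 -6.835]
 [27.732 -4.93 ]
 [20.826 -3.762]] 
 [[77.935 38.651]
 [80.624 44.217]
 [76.602 40.397]
 [79.257 36.919]]
```

View pics/c2.png

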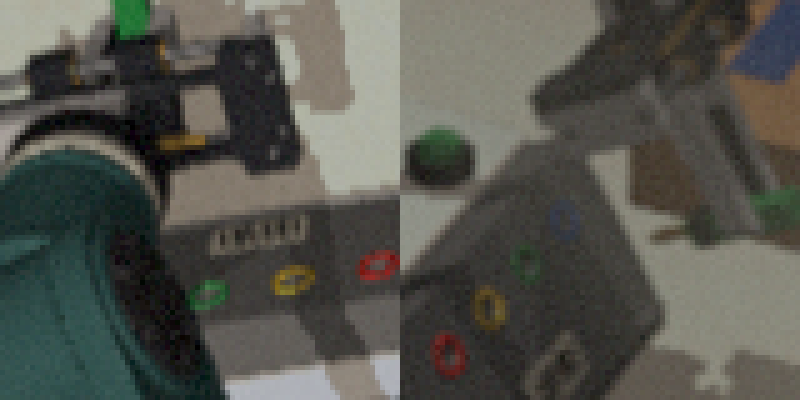

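```bash
python3 - <<'E'
from h import *
T=pickle.load(open('/tmp/t2.pkl','rb'));S=pickle.load(open('/tmp/s2.pkl','rb'))
p,Rm,o=pose(); ax=lambda x,y=0,z=-.0055: p+Rm@np.array([x,y,z])
hsv=cv2.cvtColor(T['img'],cv2.COLOR_BGR2HSV); m=cv2.inRange(hsv,np.array((50,90,30)),np.array((85,255,255)))
print('obs');
for r in range(222,238):
    xs=np.where(m[r,205:230])[0]
    if len(xs): print(r,xs.min()+205,xs.max()+205,xs.mean()+205)
print('pred axis top',proj(T,[ax(x,0,-.0145) for x in (.029,.02,.01)]))
hsv=cv2.cvtColor(S['img'],cv2.COLOR_BGR2HSV); m=cv2.inRange(hsv,np.array((50,90,25)),np.array((85,255,255)))
ys,xs=np.where(m[150:185,375:410]);print('scene obs',xs.min()+375,xs.max()+375,ys.min()+150,ys.max()+150)
c=[ax(x,y,z) for x in(.029,-.041) for y in(-.009,.009) for z in(-.0145,.0035)]; print(proj(S,c)); print('pred tip',proj(S,[ax(-.071)]))
E
```

```text
obs
225 215 217 216.0
226 213 217 215.0
227 212 218 215.0
228 212 218 215.0
229 212 218 215.0
230 213 218 215.5
231 213 219 216.0
232 213 219 216.0
233 213 219 216.0
234 213 219 216.0
235 213 218 215.5
236 213 218 215.5
237 213 218 215.5
pred axis top [[214.28  225.654]
 [215.134 228.828]
 [216.075 232.331]]
scene obs 392 392 159 159
[[399.257 156.919]
 [401.931 162.473]
 [396.602 160.397]
 [399.308 165.975]
 [378.545 161.547]
 [381.24  166.918]
 [375.82  164.956]
 [378.547 170.349]]
pred tip [[370.026 167.791]]
```

```bash
python3 - <<'E'
from h import *
G=SOCK['g']
for d in (.036,.0): rows((G+N*(.041+d)+D*.0055,RP))
E
```

```text
t 4.45 p [0.605 0.283 0.168] rpy [-3.141 -0.523  0.145] w 0.0176 F [ 0.     0.712 -0.01 ]
row [-0.002  0.001  0.001] [-8.807 -0.187 -0.071]
t 4.45 p [0.605 0.283 0.168] rpy [-3.141 -0.523  0.145] w 0.0176 F [ 0.     0.712 -0.01 ]
row [-0.002  0.001  0.001] [-12.407  -0.192  -0.068]
```

>>> drive_tool(series=[[[-0.002, 0, 0, -4, -0.2, -0.1, 0], [-0.002, 0, 0, -7, -0.2, -0.1, 0], [-0.002, 0, 0, -8.8, -0.2, -0.1, 0], [-0.002, 0, 0, -8.8, -0.2, -0.1, 0], [-0.002, 0, 0, -8.8, -0.2, -0.1, 0], [-0.002, 0, 0, -8.8, -0.2, -0.1, 0], [-0.002, 0, 0, -8.8, -0.2, -0.1, 0]]])

```text
time: 5.15
tool_pos: [0.5298, 0.2742, 0.1261]
ee_rot: [3.141, -0.525, 0.144]
wrist_force: [-0.0, 0.1, -0.6]
width: 0.0174
```

```bash
python3 - <<'E'
from h import *
G=SOCK['g']
S=snap('scene','s3');T=snap('top','t3')
for d in (.02,.0,): rows((G+N*(.041+d)+D*.0055,RP))
b=cv2.resize(S['img'][140:200,320:380],None,fx=10,fy=10,interpolation=cv2.INTER_NEAREST)
cv2.imwrite('pics/c3.png',b)
p,Rm,o=pose(); print(10*(proj(S,[p+Rm@np.array([x,0,-.0055]) for x in (-.071,-.041)]+[SOCK['g']])-[320,140]))
E
```

```text
t 5.25 p [0.529 0.274 0.125] rpy [ 3.141 -0.524  0.144] w 0.0176 F [ 0.762  0.261 -0.454]
row [ 0.    -0.     0.001] [-1.723  0.004  0.046]
t 5.25 p [0.529 0.274 0.125] rpy [ 3.141 -0.524  0.144] w 0.0176 F [ 0.762  0.261 -0.454]
row [ 0.    -0.     0.001] [-3.723  0.002  0.045]
[[266.467 322.142]
 [345.767 304.814]
 [248.304 327.469]]
```

View pics/c3.png

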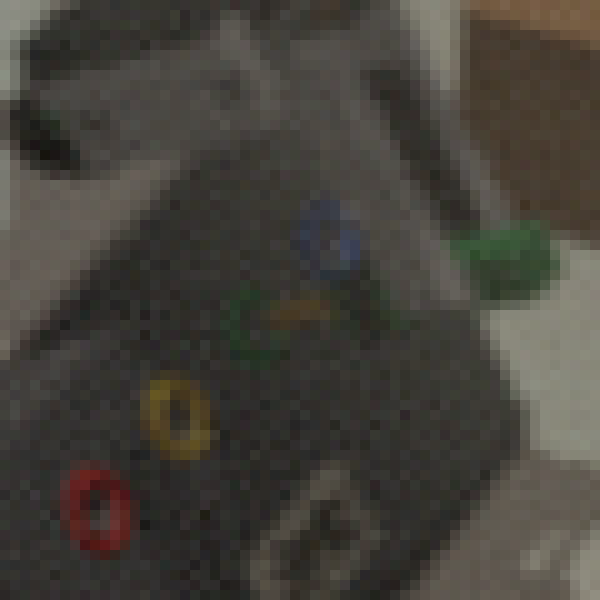

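The pin (tip about (266,320) in the crop) aims at the green ring's centre (about (250,326)), so I push in with force checks.

>>> drive_tool(series=[[[0, 0, 0, -0.4, 0, 0.04, 0], [0, 0, 0, -0.8, 0, 0.04, 0], [0, 0, 0, -1.2, 0, 0.04, 0], [0, 0, 0, -1.6, 0, 0.04, 0], [0, 0, 0, -1.6, 0, 0.04, 0]]])

```text
time: 5.75
tool_pos: [0.515, 0.2719, 0.1163]
ee_rot: [3.14, -0.523, 0.145]
wrist_force: [-0.3, -0.5, -2.5]
width: 0.0177
```

>>> drive_tool(series=[[[0, 0, 0, -0.5, 0, 0, 0], [0, 0, 0, -1.0, 0, 0, 0], [0, 0, 0, -1.5, 0, 0, 0], [0, 0, 0, -1.9, 0, 0, 0], [0, 0, 0, -1.9, 0, 0, 0]]])

```text
time: 6.25
tool_pos: [0.4989, 0.2696, 0.1071]
ee_rot: [3.14, -0.524, 0.145]
wrist_force: [3.2, -0.7, -1.4]
width: 0.0176
```

```bash
python3 - <<'E'
from h import *
rows((SOCK['g']+N*(.041)+D*.0055,RP))
E
```

```text
t 6.25 p [0.499 0.27  0.107] rpy [ 3.14  -0.524  0.145] w 0.0176 F [ 3.192 -0.748 -1.377]
row [ 0.001 -0.     0.002] [-0.133 -0.021 -0.002]
```

>>> drive_tool(series=[[[0, 0, 0, -0.2, 0, 0, 0], [0, 0, 0, -0.3, 0, 0, 0], [0, 0, 0, -0.4, 0, 0, 0], [0, 0, 0, -0.4, 0, 0, 0], [0, 0, 0, -0.4, 0, 0, 0]]])

```text
time: 6.75
tool_pos: [0.4985, 0.2696, 0.1076]
ee_rot: [3.14, -0.532, 0.146]
wrist_force: [10.9, -0.6, -2.6]
width: 0.0176
```

```bash
python3 - <<'E'
from h import *
rows((SOCK['g']+N*(.041)+D*.0055,RP))
E
```

```text
t 6.75 p [0.499 0.27  0.108] rpy [ 3.14  -0.532  0.146] w 0.0176 F [10.865 -0.611 -2.57 ]
row [ 0.    -0.008  0.002] [-0.13  -0.015  0.063]
```

>>> drive_tool(series=[[[0, 0, 0, 0, 0, 0, 32], [0, 0, 0, 0, 0, 0, 32], [0, 0, 0, 0, 0, 0, 32], [0, 0, 0, 0, 0, -2, 32], [0, 0, 0, 1, 0, -4, 32], [0, 0, 0, 5, 0, -8, 32], [0, 0, 0, 8, 0, -12, 32], [0, 0, 0, 8, 5, -15, 32], [0, 0, 0, 8, 10, -15, 32], [0, 0, 0, 8, 15, -15, 32], [0, 0, 0, 8, 15, -15, 32], [0, 0, 0, 8, 15, -15, 32]]])

```text
time: 7.95
tool_pos: [0.513, 0.1186, 0.2774]
ee_rot: [3.141, -0.531, 0.141]
wrist_force: [0.1, 0.4, -0.0]
width: 0.03
```

```bash
python3 - <<'E'
from h import *
S=snap('scene','s4');T=snap('top','t4')
rows()
b=cv2.resize(S['img'][140:200,320:380],None,fx=6.6,fy=6.6,interpolation=cv2.INTER_CUBIC)
a=cv2.resize(T['img'][250:310,200:260],None,fx=6.6,fy=6.6,interpolation=cv2.INTER_CUBIC)
cv2.imwrite('pics/c4.png',np.hstack([a,b]))
# tray blue plug
hsv=cv2.cvtColor(T['img'],cv2.COLOR_BGR2HSV); m=cv2.inRange(hsv,np.array((100,110,30)),np.array((130,255,255))); m[:,:360]=0;m[:,480:]=0;m[:225]=0
n,l,st,ce=cv2.connectedComponentsWithStats(m)
for i in range(1,n):
    ys,xs=np.where(l==i)
    if len(ys)>3:
        P=onz(T,np.c_[xs,ys],.022)[:,:2];w,v=np.linalg.eigh(np.cov(P.T)); print(ce[i],len(ys),P.mean(0),np.sqrt(12*w),np.arctan(v[1,1]/v[0,1]))
E
```

```text
t 8.05 p [0.513 0.121 0.277] rpy [ 3.142 -0.531  0.145] w 0.0298 F [ 0.38  -1.057 -0.343]
[441.558 284.51 ] 104 [ 0.456 -0.342] [0.017 0.053] 0.12159366077470275
[444.  297.1] 10 [ 0.419 -0.347] [0.006 0.016] -1.261088917039694
```

View pics/c4.png

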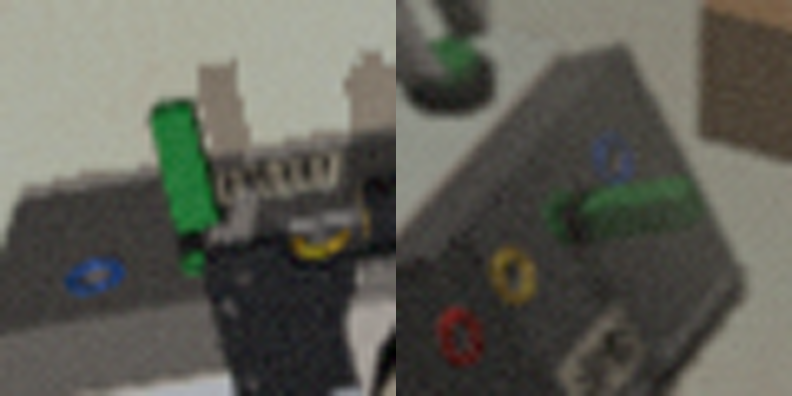

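View pics/t4.png

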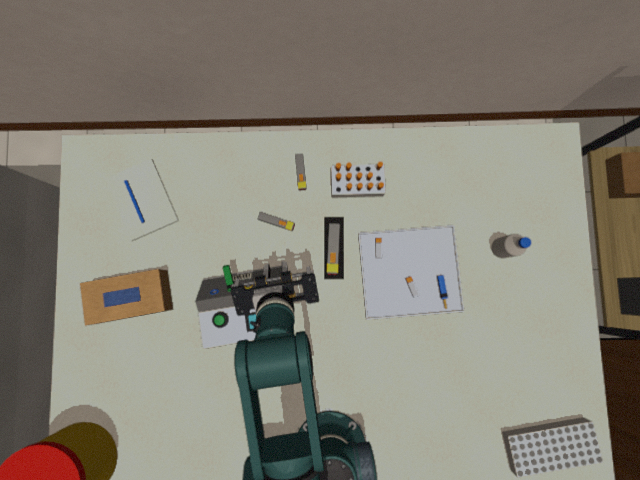

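```bash
python3 - <<'E'
from h import *
rows(([.455,-.342,.2],Rdown(.13)),([.455,-.342,.10],Rdown(.13)),)
E
```

```text
t 8.05 p [0.513 0.121 0.277] rpy [ 3.142 -0.531  0.145] w 0.0298 F [ 0.38  -1.057 -0.343]
row [-0.004 -0.531  0.015] [-14.621  44.988   0.358]
row [-0.004 -0.531  0.015] [-19.682  44.988   8.982]
```

>>> drive_tool(series=[[[0, -0.1, 0, -1, 5, 0, 60], [0, -0.2, 0, -2, 10, 0, 60], [0, -0.3, 0, -4, 15, 0, 60], [0, -0.4, 0, -6, 20, 0, 60], [0, -0.53, 0.01, -8, 25, 0, 60], [0, -0.53, 0.015, -11, 30, 0.3, 60], [0, -0.53, 0.015, -13, 35, 0.3, 60], [0, -0.53, 0.015, -14.6, 40, 0.3, 60], [0, -0.53, 0.015, -14.6, 45, 0.3, 60], [0, -0.53, 0.015, -17, 45, 4.5, 60], [0, -0.53, 0.015, -19.7, 45, 9, 60], [0, -0.53, 0.015, -19.7, 45, 9, 60], [0, -0.53, 0.015, -19.7, 45, 9, 60], [0, -0.53, 0.015, -19.7, 45, 9, 60], [0, -0.53, 0.015, -19.7, 45, 9, 60]]])

```text
time: 9.55
tool_pos: [0.4572, -0.3425, 0.1035]
ee_rot: [3.141, -0.005, 0.133]
wrist_force: [1.2, 0.4, 0.0]
width: 0.0563
```

```bash
python3 - <<'E'
from h import *
s=snap('wrist','w5'); T=snap('top','t5');S=snap('scene','s5')
rows(([.455,-.342,.008],Rdown(.13)))
a=cv2.resize(T['img'][250:310,200:260],None,fx=6.6,fy=6.6,interpolation=cv2.INTER_CUBIC)
b=cv2.resize(S['img'][140:200,320:380],None,fx=6.6,fy=6.6,interpolation=cv2.INTER_CUBIC)
cv2.imwrite('pics/c5.png',np.hstack([a,b]))
# predicted handle home: corners
G=SOCK['g']
pts=[G+N*d+MY*y+D*z for d in (0,.07) for y in (-.009,.009) for z in (-.009,.009)]
print('T',(proj(T,pts)-[200,250])*6.6); print('S',(proj(S,pts)-[320,140])*6.6+[396,0])
E
```

```text
t 9.7 p [ 0.456 -0.343  0.102] rpy [-3.141 -0.004  0.132] w 0.056 F [ 1.337 -0.447  0.164]
row [-0.    -0.004  0.002] [-0.145 -0.068  9.434]
T [[224.146 260.992]
 [228.241 239.91 ]
 [181.564 268.341]
 [186.235 247.15 ]
 [185.651 114.546]
 [190.359  94.987]
 [142.028 121.994]
 [147.34  102.322]]
S [[541.483 210.149]
 [559.599 243.806]
 [560.161 188.513]
 [578.07  222.042]
 [665.047 182.994]
 [683.098 217.735]
 [683.396 160.928]
 [701.235 195.532]]
```

View pics/w5.png

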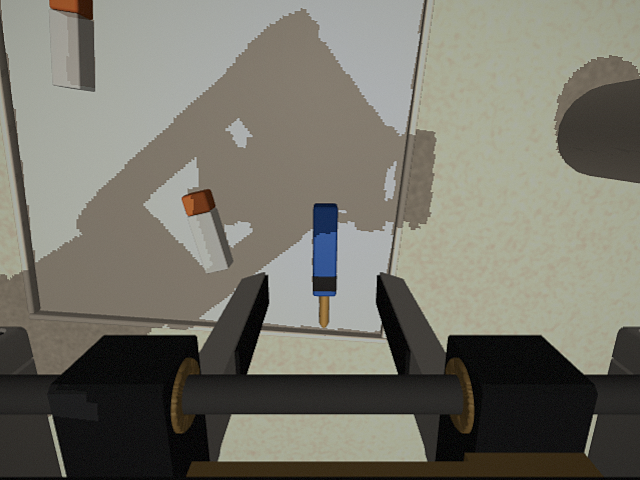

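View pics/c5.png

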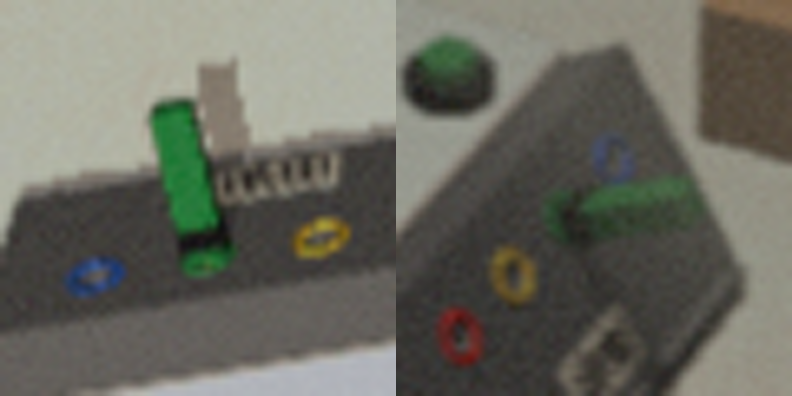

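Green lies where a fully home handle should (rear end at about (170,100) in the crop, predicted 95–122). Blue is centred between the jaws at column 324, so I go down and grasp it.

>>> drive_tool(series=[[[0, 0, 0, -0.1, 0, 4.5, 60], [0, 0, 0, -0.1, 0, 7.5, 60], [0, 0, 0, -0.1, 0, 9.4, 60], [0, 0, 0, -0.1, 0, 9.4, 60], [0, 0, 0, -0.1, 0, 9.4, 60], [0, 0, 0, -0.1, 0, 9.4, 0], [0, 0, 0, -0.1, 0, 9.4, 0], [0, 0, 0, -0.1, 0, 9.4, 0], [0, 0, 0, -0.1, 0, 9.4, 0], [0, 0, 0, -0.1, 0, 9.4, 0], [0, 0, 0, -0.1, 0, 9.4, 0], [0, 0, 0, -0.1, 0, 9.4, 0]]])

```text
time: 10.9
tool_pos: [0.4556, -0.3428, 0.0085]
ee_rot: [-3.142, -0.004, 0.132]
wrist_force: [-0.6, -0.5, -0.2]
width: 0.0177
```

```bash
python3 - <<'E'
from h import *
rows((SOCK['b']+N*(.041+.12)+D*.0055,RP))
E
```

```text
t 10.9 p [ 0.456 -0.343  0.009] rpy [-3.142 -0.004  0.132] w 0.0177 F [-0.605 -0.512 -0.246]
row [ 0.003  0.52  -0.011] [ 22.623 -65.076 -15.707]
```

>>> drive_tool(series=[[[0, 0, 0, 0, 0, -4.5, 0], [0, 0, 0, 0, 0, -9, 0], [0, 0, 0, 0, 0, -13, 0], [0, 0, 0, 0, -3, -17, 0], [0, 0.1, 0, 2, -7.5, -19, 0], [0, 0.2, 0, 4, -12, -20, 0], [0, 0.3, 0, 6, -16.5, -20, 0], [0, 0.4, 0, 8, -21, -20, 0], [0, 0.5, 0, 10, -25.5, -20, 0], [0, 0.52, -0.01, 12, -30, -20, 0], [0, 0.52, -0.01, 14, -34.5, -20, 0], [0, 0.52, -0.01, 16, -39, -20, 0], [0, 0.52, -0.01, 18, -43.5, -20, 0], [0, 0.52, -0.01, 20, -48, -20, 0], [0, 0.52, -0.01, 22, -52.5, -20, 0], [0, 0.52, -0.01, 22.6, -57, -20, 0], [0, 0.52, -0.01, 22.6, -61, -18, 0], [0, 0.52, -0.01, 22.6, -65, -16, 0], [0, 0.52, -0.01, 22.6, -65.1, -15.7, 0], [0, 0.52, -0.01, 22.6, -65.1, -15.7, 0]]])

```text
time: 12.9
tool_pos: [0.5921, 0.3327, 0.164]
ee_rot: [3.137, -0.52, 0.146]
wrist_force: [-0.3, -0.4, -0.6]
width: 0.0178
```

```bash
python3 - <<'E'
from held import *
s=snap('wrist','w6'); held(s,(100,90,25),(130,255,255))
p,Rm,o=pose(); print((dep(s,[[322,y] for y in (340,350,358,364,368,370,373)])-p)@Rm)
B=SOCK['b']
for d in (.036,0): rows((B+N*(.041+d)+D*.0055,RP))
E
```

```text
x -0.040 y -0.0017 z -0.0132 n 204
x -0.020 y -0.0017 z -0.0132 n 500
x -0.010 y -0.0017 z -0.0131 n 523
x 0.000 y -0.0017 z -0.0131 n 557
x 0.010 y -0.0017 z -0.0129 n 578
x 0.020 y -0.0017 z -0.0129 n 595
x 0.030 y -0.0017 z -0.0113 n 513
x range -0.040859750626490735 0.029588951975503052
[(330, np.int64(116), np.int64(60), np.int64(31)), (333, np.int64(66), np.int64(32), np.int64(14)), (336, np.int64(70), np.int64(36), np.int64(19)), (339, np.int64(70), np.int64(36), np.int64(16)), (342, np.int64(74), np.int64(37), np.int64(16)), (345, np.int64(3), np.int64(6), np.int64(7)), (348, np.int64(4), np.int64(1), np.int64(6)), (351, np.int64(8), np.int64(3), np.int64(8)), (354, np.int64(5), np.int64(2), np.int64(3)), (357, np.int64(0), np.int64(1), np.int64(1)), (360, np.int64(5), np.int64(5), np.int64(6)), (363, np.int64(0), np.int64(4), np.int64(4)), (366, np.int64(68), np.int64(32), np.int64(12)), (369, np.int64(65), np.int64(27), np.int64(9)), (372, np.int64(30), np.int64(62), np.int64(82)), (375, np.int64(11), np.int64(14), np.int64(18)), (378, np.int64(34), np.int64(34), np.int64(36)), (381, np.int64(40), np.int64(43), np.int64(43)), (384, np.int64(47), np.int64(49), np.int64(51)), (387, np.int64(48), np.int64(52), np.int64(53))]
[[-0.022 -0.002 -0.013]
 [-0.028 -0.002 -0.014]
 [-0.032 -0.002 -0.014]
 [-0.036 -0.002 -0.013]
 [-0.039 -0.002 -0.013]
 [-0.04  -0.002 -0.013]
 [-0.045 -0.002 -0.008]]
t 12.95 p [0.593 0.332 0.166] rpy [ 3.138 -0.522  0.144] w 0.0177 F [0.439 0.156 0.592]
row [0.004 0.001 0.001] [-8.311 -0.003 -0.026]
t 12.95 p [0.593 0.332 0.166] rpy [ 3.138 -0.522  0.144] w 0.0177 F [0.439 0.156 0.592]
row [0.004 0.001 0.001] [-11.911  -0.005  -0.022]
```

View pics/w6.png

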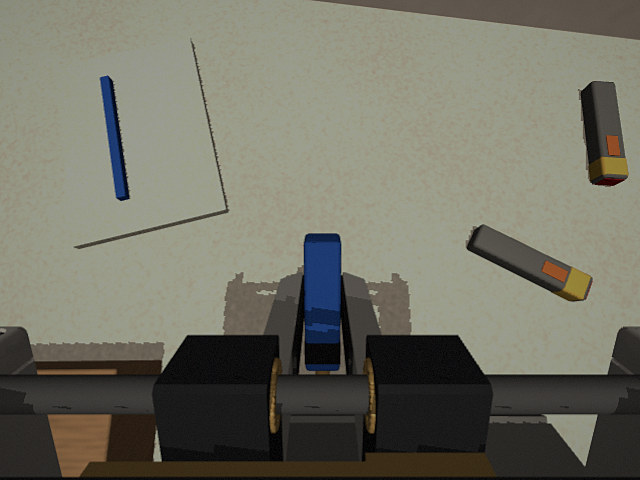

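>>> drive_tool(series=[[[0.003, 0, 0, -4, 0, -0.05, 0], [0.003, 0, 0, -7, 0, -0.05, 0], [0.003, 0, 0, -8.3, 0, -0.05, 0], [0.003, 0, 0, -8.3, 0, -0.05, 0], [0.003, 0, 0, -8.3, 0, -0.05, 0], [0.003, 0, 0, -8.3, 0, -0.05, 0], [0.003, 0, 0, -8.3, 0, -0.05, 0]]])

```text
time: 13.65
tool_pos: [0.5231, 0.3217, 0.1261]
ee_rot: [3.141, -0.525, 0.143]
wrist_force: [-0.3, 0.3, -0.8]
width: 0.0178
```

```bash
python3 - <<'E'
from h import *
S=snap('scene','s7')
rows((SOCK['b']+N*(.041)+D*.005,RP))
b=cv2.resize(S['img'][140:200,320:380],None,fx=10,fy=10,interpolation=cv2.INTER_NEAREST)
cv2.imwrite('pics/c7.png',b)
p,Rm,o=pose(); print(10*(proj(S,[p+Rm@np.array([x,0,-.005]) for x in (-.071,-.041)]+[SOCK['b']])-[320,140]))
E
```

```text
t 13.7 p [0.523 0.322 0.126] rpy [ 3.141 -0.524  0.143] w 0.0175 F [ 0.882  0.904 -0.362]
row [ 0.001 -0.    -0.   ] [-3.762 -0.001  0.003]
[[341.704 236.785]
 [420.425 218.806]
 [322.016 241.347]]
```

View pics/c7.png

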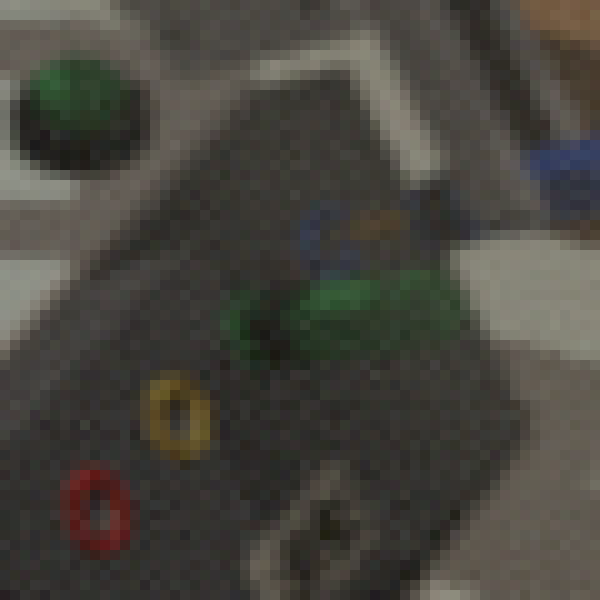

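>>> drive_tool(series=[[[0, 0, 0, -0.4, 0, 0.02, 0], [0, 0, 0, -0.8, 0, 0.02, 0], [0, 0, 0, -1.2, 0, 0.02, 0], [0, 0, 0, -1.6, 0, 0.02, 0], [0, 0, 0, -1.6, 0, 0.02, 0]]])

```text
time: 14.2
tool_pos: [0.5084, 0.3194, 0.1167]
ee_rot: [3.14, -0.523, 0.144]
wrist_force: [0.5, -0.2, -1.2]
width: 0.0177
```

>>> drive_tool(series=[[[0, 0, 0, -0.5, 0, 0, 0], [0, 0, 0, -1.0, 0, 0, 0], [0, 0, 0, -1.5, 0, 0, 0], [0, 0, 0, -1.9, 0, 0, 0], [0, 0, 0, -2.3, 0, 0, 0], [0, 0, 0, -2.5, 0, 0, 0], [0, 0, 0, -2.5, 0, 0, 0]]])

```text
time: 14.9
tool_pos: [0.4907, 0.3169, 0.1076]
ee_rot: [3.141, -0.533, 0.145]
wrist_force: [12.0, -1.0, -2.2]
width: 0.0178
```

```bash
python3 - <<'E'
from h import *
rows((SOCK['b']+N*(.041)+D*.005,RP))
E
```

```text
t 14.9 p [0.491 0.317 0.108] rpy [ 3.141 -0.533  0.145] w 0.0178 F [11.95  -0.965 -2.237]
row [ 0.    -0.009  0.001] [-0.047 -0.018  0.055]
```

Home with 12 N. Release and back out.

>>> drive_tool(series=[[[0, 0, 0, 0, 0, 0, 32], [0, 0, 0, 0, 0, 0, 32], [0, 0, 0, 0, 0, 0, 32], [0, 0, 0, 0, 0, -2, 32], [0, 0, 0, 1, 0, -4, 32], [0, 0, 0, 4, 0, -8, 32], [0, 0, 0, 8, 1, -12, 32], [0, -0.1, 0, 8, 6, -15, 60], [0, -0.2, 0, 8, 11, -15, 60], [0, -0.3, 0, 8, 16, -15, 60], [0, -0.4, 0, 8, 21, -15, 60], [0, -0.53, 0, 8, 26, -15, 60], [0, -0.53, 0, 8, 30, -13, 60], [0, -0.53, 0, 8, 34, -11, 60], [0, -0.53, 0, 8, 34, -11, 60], [0, -0.53, 0, 8, 34, -11, 60], [0, -0.53, 0, 8, 34, -11, 60]]])

```text
time: 16.6
tool_pos: [0.5523, -0.0163, 0.244]
ee_rot: [3.141, -0.004, 0.146]
wrist_force: [-0.8, 0.1, -0.2]
width: 0.0562
```

```bash
python3 - <<'E'
from h import *
s=snap('wrist','w8'); T=snap('top','t8');S=snap('scene','s8')
rows()
a=cv2.resize(T['img'][250:310,200:260],None,fx=6.6,fy=6.6,interpolation=cv2.INTER_CUBIC)
b=cv2.resize(S['img'][140:200,320:380],None,fx=6.6,fy=6.6,interpolation=cv2.INTER_CUBIC)
cv2.imwrite('pics/c8.png',np.hstack([a,b]))
for c in 'gb':
    G=SOCK[c]
    pts=[G+N*d+MY*y+D*z for d in (0,.07) for y in (-.009,.009) for z in (-.009,.009)]
    print('T',((proj(T,pts)-[200,250])*6.6).astype(int).tolist()); print('S',((proj(S,pts)-[320,140])*6.6+[396,0]).astype(int).tolist())
E
```

```text
t 16.75 p [ 0.552 -0.016  0.245] rpy [ 3.14  -0.005  0.147] w 0.0563 F [-0.203 -0.159 -0.54 ]
T [[224, 260], [228, 239], [181, 268], [186, 247], [185, 114], [190, 94], [142, 121], [147, 102]]
S [[541, 210], [559, 243], [560, 188], [578, 222], [665, 182], [683, 217], [683, 160], [701, 195]]
T [[110, 280], [116, 259], [67, 288], [73, 266], [69, 134], [75, 114], [25, 141], [32, 121]]
S [[590, 153], [608, 186], [608, 132], [626, 165], [713, 124], [730, 159], [731, 103], [748, 137]]
```

View pics/c8.png

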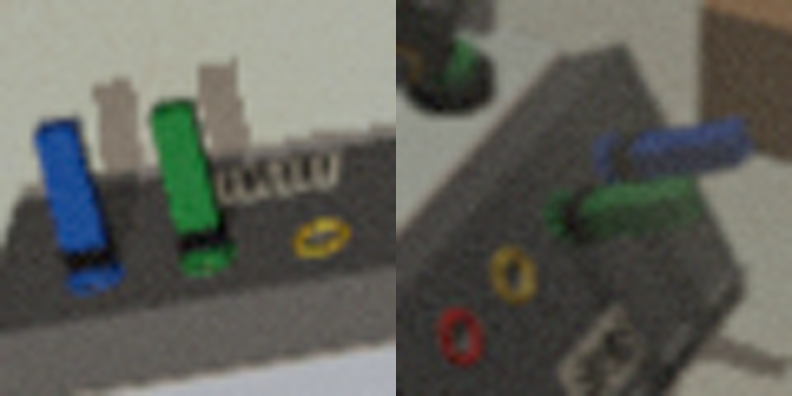

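View pics/w8.png

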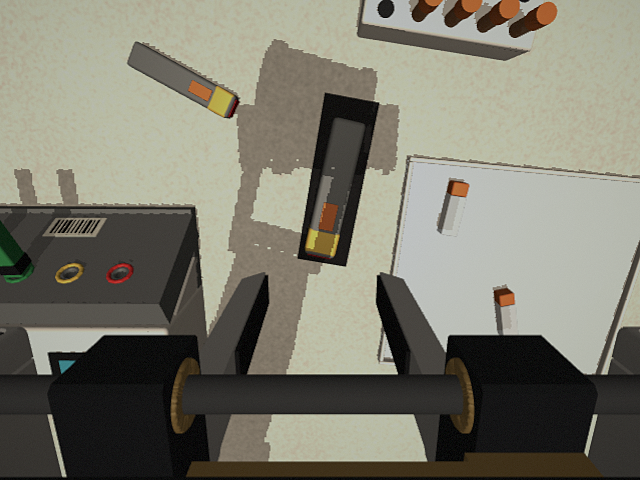

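View pics/t8.png

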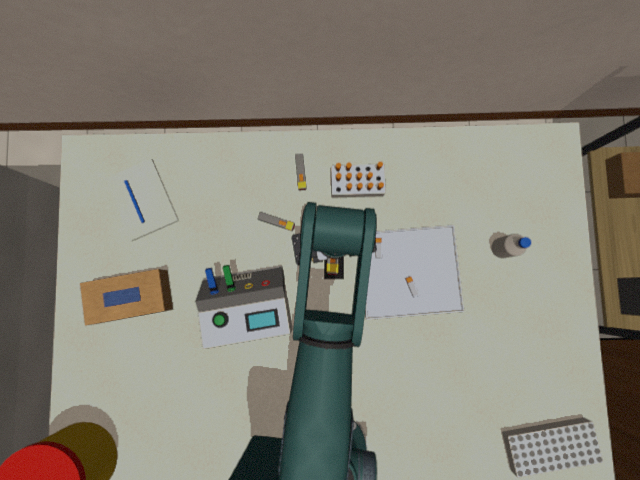

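```bash
python3 - <<'E'
from h import *
s=pickle.load(open('/tmp/w8.pkl','rb'))
c=onz(s,[[326,93],[378,102],[346,266],[299,258]],.003); print('mat corners',c[:,:2],'centre',c.mean(0)[:2])
d=((c[0]+c[1])-(c[2]+c[3]))[:2]; print('mat yaw',np.arctan2(d[1],d[0]),np.linalg.norm(d)/2)
# top face from depth
u,v=np.meshgrid(np.arange(290,390),np.arange(85,275)); uv=np.c_[u.ravel(),v.ravel()]
P=dep(s,uv); k=(P[:,2]>.024)&(P[:,2]<.036); Q=P[k]; print(len(Q),np.median(Q[:,2]))
(ctr,sz,ang)=cv2.minAreaRect(Q[:,:2].astype(np.float32)); print('scanner rect',ctr,sz,ang)
w,vv=np.linalg.eigh(np.cov(Q[:,:2].T)); print('yaw',np.arctan(vv[1,1]/vv[0,1]),Q[:,:2].mean(0))
o=pickle.load(open('/tmp/top0.pkl','rb')); 
u,v=np.meshgrid(np.arange(315,352),np.arange(205,285)); uv=np.c_[u.ravel(),v.ravel()]
im=o['img'][uv[:,1],uv[:,0]].max(1); k=im<45; P=onz(o,uv[k],.003)[:,:2]; print('top mat',cv2.minAreaRect(P.astype(np.float32)))
k=(im>60)&(uv[:,0]>325)&(uv[:,0]<343)&(uv[:,1]>219)&(uv[:,1]<277); P=onz(o,uv[k],.031)[:,:2]; print('top scanner',cv2.minAreaRect(P.astype(np.float32)))
E
```

```text
mat corners [[ 0.673 -0.002]
 [ 0.672 -0.059]
 [ 0.483 -0.055]
 [ 0.485  0.003]] centre [ 0.578 -0.028]
mat yaw -0.023410757419650225 0.18871336148210854
4423 0.03100986468517508
scanner rect (0.5733921527862549, -0.024994581937789917) (0.034907229244709015, 0.1515287309885025) 85.81189727783203
yaw -0.07427404180762698 [ 0.578 -0.025]
top mat ((0.5759068727493286, -0.027934644371271133), (0.05180554836988449, 0.17929187417030334), 88.44610595703125)
top scanner ((0.570281445980072, -0.02398882433772087), (0.03591461107134819, 0.1524343490600586), 86.70822143554688)
```

```bash
python3 - <<'E'
from h import *
rows(([.5725,-.0245,.05],Rdown(-.07)),([.5725,-.0245,.008],Rdown(-.07)))
E
```

```text
t 16.75 p [ 0.552 -0.016  0.245] rpy [ 3.14  -0.005  0.147] w 0.0563 F [-0.203 -0.159 -0.54 ]
row [ 0.001 -0.005  0.217] [ 1.753  1.114 19.474]
row [ 0.001 -0.005  0.217] [ 1.731  1.109 23.674]
```

>>> drive_tool(series=[[[0, 0, 0.1, 1.7, 1.1, 4, 60], [0, 0, 0.217, 1.7, 1.1, 8, 60], [0, 0, 0.217, 1.7, 1.1, 12, 60], [0, -0.005, 0.217, 1.7, 1.1, 16, 60], [0, -0.005, 0.217, 1.7, 1.1, 19, 60], [0, -0.005, 0.217, 1.7, 1.1, 21, 60], [0, -0.005, 0.217, 1.7, 1.1, 23, 60], [0, -0.005, 0.217, 1.7, 1.1, 23.6, 60], [0, -0.005, 0.217, 1.7, 1.1, 23.6, 60], [0, -0.005, 0.217, 1.7, 1.1, 23.6, 60], [0, -0.005, 0.217, 1.7, 1.1, 23.6, 0], [0, -0.005, 0.217, 1.7, 1.1, 23.6, 0], [0, -0.005, 0.217, 1.7, 1.1, 23.6, 0], [0, -0.005, 0.217, 1.7, 1.1, 23.6, 0], [0, -0.005, 0.217, 1.7, 1.1, 23.6, 0], [0, -0.005, 0.217, 1.7, 1.1, 23.6, 0]]])

```text
time: 18.35
tool_pos: [0.5727, -0.0249, 0.0096]
ee_rot: [3.14, -0.002, -0.07]
wrist_force: [-0.8, -0.5, 4.1]
width: 0.0338
```

```bash
python3 - <<'E'
from h import *
print(LABEL)
rows((LABEL+N*.155+D*.009,RP))
E
```

```text
[0.494 0.245 0.036]
t 18.35 p [ 0.573 -0.025  0.01 ] rpy [ 3.14  -0.002 -0.07 ] w 0.0338 F [-0.831 -0.529  4.119]
row [ 0.057  0.52  -0.208] [  3.872 -29.293  -9.653]
```

>>> drive_tool(series=[[[0, 0, 0, 0, 0, -4, 0], [0, 0, 0, 0, 0, -8, 0], [0, 0, 0, 1, 0, -12, 0], [0.01, 0.1, -0.04, 4, -3, -15, 0], [0.02, 0.2, -0.08, 7, -7, -16, 0], [0.03, 0.3, -0.12, 9, -11, -16, 0], [0.04, 0.4, -0.16, 9, -15, -16, 0], [0.05, 0.52, -0.2, 9, -19, -15, 0], [0.057, 0.52, -0.208, 9, -23, -14, 0], [0.057, 0.52, -0.208, 8, -27, -12, 0], [0.057, 0.52, -0.208, 6, -29.3, -11, 0], [0.057, 0.52, -0.208, 3.9, -29.3, -9.7, 0], [0.057, 0.52, -0.208, 3.9, -29.3, -9.7, 0], [0.057, 0.52, -0.208, 3.9, -29.3, -9.7, 0], [0.057, 0.52, -0.208, 3.9, -29.3, -9.7, 0], [0.057, 0.52, -0.208, 3.9, -29.3, -9.7, 0]]])

```text
time: 19.95
tool_pos: [0.6334, 0.2642, 0.1076]
ee_rot: [-3.141, -0.526, 0.141]
wrist_force: [1.0, 0.2, -2.2]
width: 0.0336
```

```bash
python3 - <<'E'
from h import *
rows((LABEL+N*.155+D*.009,RP))
T=snap('top','t9');S=snap('scene','s9');W=snap('wrist','w9')
a=cv2.resize(T['img'][215:325,190:290],None,fx=4,fy=4); b=cv2.resize(S['img'][130:240,310:410],None,fx=4,fy=4)
cv2.imwrite('pics/c9.png',np.hstack([a,b]))
E
```

```text
t 19.95 p [0.633 0.264 0.108] rpy [-3.141 -0.526  0.141] w 0.0336 F [ 0.971  0.192 -2.221]
row [ 0.001 -0.002 -0.002] [-0.23  -0.071  0.072]
```

View pics/c9.png

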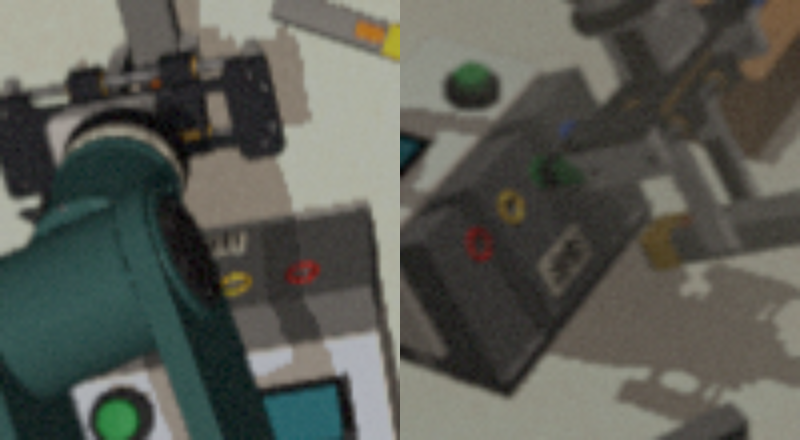

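View pics/w9.png

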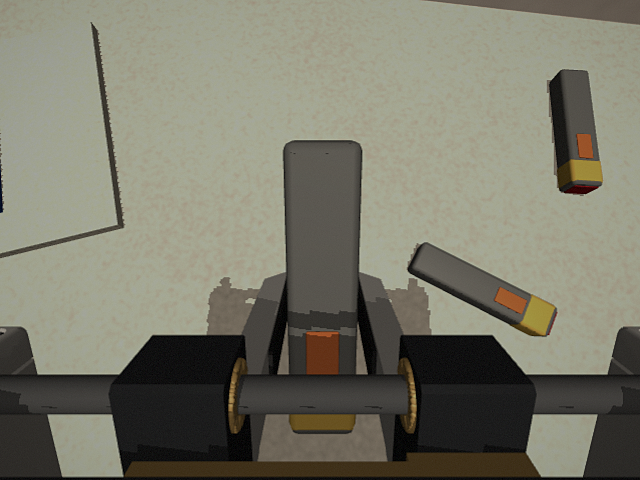

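```bash
python3 - <<'E'
from h import *
s=pickle.load(open('/tmp/w9.pkl','rb')); p,Rm,o=pose()
rr=[(322,y) for y in (143,146,152,180,220,260,300,335,370,415,425,431)]
for q,x in zip(rr,(dep(s,rr)-p)@Rm): print(q,x)
rows((LABEL+N*.155+D*.009,RP))
E
```

```text
(322, 143) [ 0.076 -0.001 -0.02 ]
(322, 146) [ 0.074 -0.001 -0.019]
(322, 152) [ 0.072 -0.001 -0.02 ]
(322, 180) [ 0.06  -0.001 -0.021]
(322, 220) [ 0.043 -0.001 -0.02 ]
(322, 260) [ 0.025 -0.001 -0.022]
(322, 300) [ 0.005 -0.001 -0.021]
(322, 335) [-0.012 -0.001 -0.023]
(322, 370) [-0.032 -0.001 -0.023]
(322, 415) [-0.06  -0.001 -0.021]
(322, 425) [-0.066 -0.001 -0.021]
(322, 431) [-0.071 -0.001 -0.02 ]
t 20.1 p [0.633 0.264 0.107] rpy [-3.142 -0.525  0.142] w 0.0336 F [-0.267 -0.084 -1.7  ]
row [ 0.001 -0.001 -0.001] [-0.158 -0.059  0.052]
```

>>> drive_tool(series=[[[0, 0, 0, -0.1, 0, 0, 0], [0, 0, 0, -0.2, 0, 0, 0], [0, 0, 0, -0.3, 0, 0, 0], [0, 0, 0, -0.3, 0, 0, 0], [0, 0, 0, -0.3, 0, 0, 0], [0, 0, 0, -0.3, 0, 0, 0], [0, 0, 0, -0.3, 0, 0, 0], [0, 0, 0, -0.3, 0, 0, 0], [0, 0, 0, -0.3, 0, 0, 0], [0, 0, 0, -0.3, 0, 0, 0], [0, 0, 0, -0.3, 0, 0, 0], [0, 0, 0, -0.3, 0, 0, 0], [0, 0, 0, -0.3, 0, 0, 0], [0, 0, 0, -0.3, 0, 0, 0], [0, 0, 0, -0.3, 0, 0, 0], [0, 0, 0, -0.3, 0, 0, 0], [0, 0, 0, -0.3, 0, 0, 0], [0, 0, 0, -0.3, 0, 0, 0], [0, 0, 0, -0.3, 0, 0, 0], [0, 0, 0, -0.3, 0, 0, 0]]])

```text
time: 22.1
tool_pos: [0.6303, 0.2639, 0.1056]
ee_rot: [-3.141, -0.525, 0.142]
wrist_force: [-0.3, 0.3, -1.4]
width: 0.0338
```

>>> drive_tool(series=[[[0, 0, 0, 0, 0, 0, 0], [0, 0, 0, 0, 0, 0, 0], [0, 0, 0, 0, 0, 0, 0], [0, 0, 0, 0, 0, 0, 0], [0, 0, 0, 0, 0, 0, 0], [0, 0, 0, 0, 0, 0, 0], [0, 0, 0, 0, 0, 0, 0], [0, 0, 0, 0, 0, 0, 0], [0, 0, 0, 0, 0, 0, 0], [0, 0, 0, 0, 0, 0, 0]]])

```text
time: 23.1
tool_pos: [0.6303, 0.2639, 0.1056]
ee_rot: [-3.142, -0.525, 0.142]
wrist_force: [0.1, -0.1, -2.5]
width: 0.0336
```

```bash
python3 - <<'E'
from h import *
s=snap('wrist','w10'); p,Rm,o=pose()
rr=[(322,y) for y in (143,220,300,415,431)]
for q,x in zip(rr,(dep(s,rr)-p)@Rm): print(q,x)
T=snap('top','t10');S=snap('scene','s10');
hsv=cv2.cvtColor(T['img'],cv2.COLOR_BGR2HSV)
cv2.imwrite('pics/c10.png',np.hstack([cv2.resize(T['img'][215:325,190:290],None,fx=4,fy=4),cv2.resize(S['img'][130:240,310:410],None,fx=4,fy=4)]))
rows((LABEL+N*.157+D*.009,RP))
# place: mat (.577,-.028), yaw -.025. centre in tool +.002
rows(([.575,-.028,.11],Rdown(-.025)),([.575,-.028,.0105],Rdown(-.025)))
E
```

```text
(322, 143) [ 0.075 -0.001 -0.019]
(322, 220) [ 0.043 -0.001 -0.021]
(322, 300) [ 0.004 -0.001 -0.021]
(322, 415) [-0.06  -0.001 -0.021]
(322, 431) [-0.07  -0.001 -0.021]
t 23.25 p [0.63  0.264 0.106] rpy [-3.142 -0.525  0.142] w 0.0336 F [ 0.441 -0.967 -2.338]
row [ 0.001 -0.001 -0.001] [ 0.345 -0.062  0.052]
t 23.25 p [0.63  0.264 0.106] rpy [-3.142 -0.525  0.142] w 0.0336 F [ 0.441 -0.967 -2.338]
row [-0.044 -0.524  0.163] [-8.086 28.114 -5.195]
row [-0.044 -0.524  0.163] [-13.071  28.115   3.416]
```

View pics/c10.png

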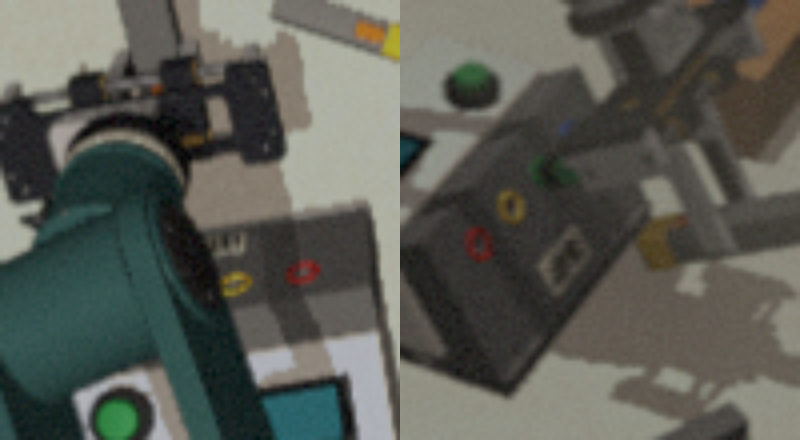

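```bash
python3 - <<'E'
from h import *
print('label in w8',proj(pickle.load(open('/tmp/w8.pkl','rb')),[LABEL]),'seen 75,226')
S=pickle.load(open('/tmp/s10.pkl','rb')); print((proj(S,[LABEL])-[310,130])*4+[400,0],'seen 565,262')
p,Rm,o=pose(); print('spot',p+Rm@np.array([.002-.155,0,-.008])-LABEL)
E
```

```text
label in w8 [[ 75.961 229.053]] seen 75,226
[[562.362 259.161]] seen 565,262
spot [ 0.001 -0.    -0.   ]
```

>>> drive_tool(series=[[[0, 0, 0, 3, 0, -3, 0], [0, 0, 0, 5, 3, -5, 0], [-0.01, -0.1, 0.03, 5, 7, -7, 0], [-0.02, -0.2, 0.06, 4, 11, -8, 0], [-0.02, -0.3, 0.09, 2, 15, -8, 0], [-0.03, -0.4, 0.12, 0, 19, -8, 0], [-0.04, -0.5, 0.15, -3, 23, -7, 0], [-0.044, -0.524, 0.163, -6, 26, -6, 0], [-0.044, -0.524, 0.163, -8.1, 28.1, -5.2, 0], [-0.044, -0.524, 0.163, -8.1, 28.1, -5.2, 0], [-0.044, -0.524, 0.163, -8.1, 28.1, -5.2, 0], [-0.044, -0.524, 0.163, -8.1, 28.1, -5.2, 0], [-0.044, -0.524, 0.163, -8.1, 28.1, -5.2, 0]]])

```text
time: 24.55
tool_pos: [0.5761, -0.0269, 0.1116]
ee_rot: [3.141, -0.003, -0.023]
wrist_force: [-0.2, -0.3, -2.2]
width: 0.0338
```

```bash
python3 - <<'E'
from h import *
s=snap('wrist','w11'); p,Rm,o=pose()
rr=[(322,y) for y in (143,220,300,415,431)]
for q,x in zip(rr,(dep(s,rr)-p)@Rm): print(q,x)
rows(([.575,-.028,.03],Rdown(-.025)),([.575,-.028,.0105],Rdown(-.025)))
E
```

```text
(322, 143) [ 0.075 -0.001 -0.02 ]
(322, 220) [ 0.043 -0.001 -0.022]
(322, 300) [ 0.005 -0.001 -0.023]
(322, 415) [-0.06  -0.001 -0.022]
(322, 431) [-0.07  -0.001 -0.021]
t 24.6 p [ 0.576 -0.027  0.111] rpy [ 3.141 -0.002 -0.023] w 0.0338 F [-0.23   0.907 -1.211]
row [ 0.    -0.002  0.002] [-0.114  0.114  8.141]
row [ 0.    -0.002  0.002] [-0.119  0.114 10.091]
```

View pics/w11.png

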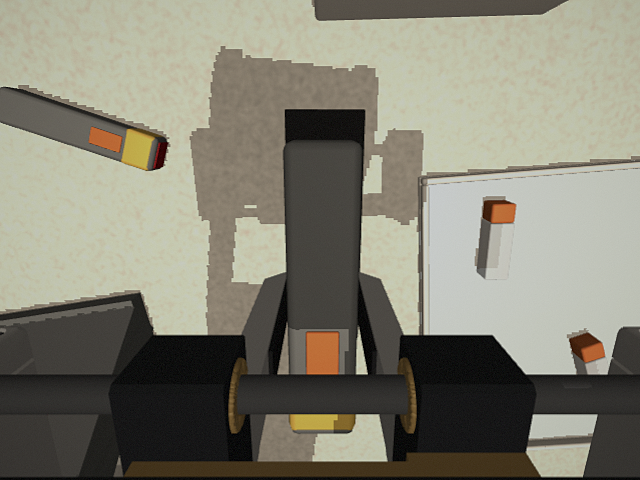

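Scanner is lined up over the mat (far end visible at column 325, row 110). Lowering and releasing.

>>> drive_tool(series=[[[0, 0, 0, -0.1, 0.1, 4, 0], [0, 0, 0, -0.1, 0.1, 7, 0], [0, 0, 0, -0.1, 0.1, 9, 0], [0, 0, 0, -0.1, 0.1, 9.8, 0], [0, 0, 0, -0.1, 0.1, 10.1, 0], [0, 0, 0, -0.1, 0.1, 10.1, 0], [0, 0, 0, -0.1, 0.1, 10.1, 0], [0, 0, 0, -0.1, 0.1, 10.1, 55], [0, 0, 0, -0.1, 0.1, 10.1, 55], [0, 0, 0, -0.1, 0.1, 10.1, 55], [0, 0, 0, -0.1, 0.1, 10.1, 55], [0, 0, 0, -0.1, 0.1, 8, 60], [0, 0, 0, -0.1, 0.1, 4, 60], [0, 0, 0, -0.1, 0.1, 0, 60], [0, 0, 0, -3, 0.1, -5, 60], [0, 0, 0, -7, 0.1, -10, 60], [0, 0, 0, -7, 0.1, -12, 60], [0, 0, 0, -7, 0.1, -12, 60], [0, 0, 0, -7, 0.1, -12, 60]]])

```text
time: 26.5
tool_pos: [0.5061, -0.0263, 0.2326]
ee_rot: [3.141, -0.006, -0.024]
wrist_force: [-0.5, 0.1, -0.4]
width: 0.0566
```

```bash
python3 - <<'E'
from h import *
s=snap('wrist','w12'); T=snap('top','t12'); rows()
u,v=np.meshgrid(np.arange(200,480),np.arange(60,290)); uv=np.c_[u.ravel(),v.ravel()]
P=dep(s,uv); k=(P[:,2]>.026)&(P[:,2]<.036)&(np.abs(P[:,1]+.028)<.04)&(np.abs(P[:,0]-.577)<.1); Q=P[k]; print(np.median(Q[:,2]),cv2.minAreaRect(Q[:,:2].astype(np.float32)))
cv2.imwrite('pics/c12.png',cv2.resize(T['img'][215:355,190:360],None,fx=4,fy=4,interpolation=cv2.INTER_CUBIC))
# button
hsv=cv2.cvtColor(T['img'],cv2.COLOR_BGR2HSV); m=cv2.inRange(hsv,np.array((50,110,30)),np.array((85,255,255))); m[:,:205]=0;m[:,235:]=0;m[:308]=0;m[335:]=0
ys,xs=np.where(m); c=(xs.mean(),ys.mean()); print(c,len(xs)); print(np.median(dep(T,np.c_[xs,ys])[:,2]), onz(T,[c],.130),onz(T,[c],.134))
E
```

```text
t 26.6 p [ 0.505 -0.026  0.229] rpy [-3.142  0.    -0.023] w 0.0565 F [ 0.56  -0.243 -0.382]
0.031037735133628508 ((0.577796220779419, -0.027843955904245377), (0.03468337282538414, 0.150553897023201), 88.4256362915039)
(np.float64(219.0), np.float64(319.59)) 100
0.13393921866466896 [[0.378 0.289 0.13 ]] [[0.378 0.288 0.134]]
```

View pics/w12.png

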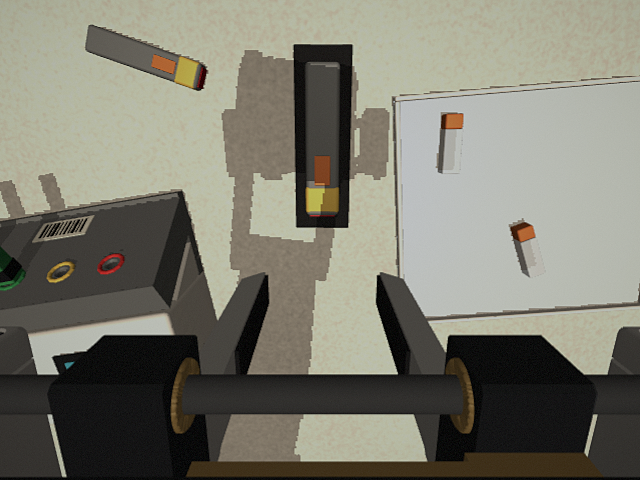

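View pics/c12.png

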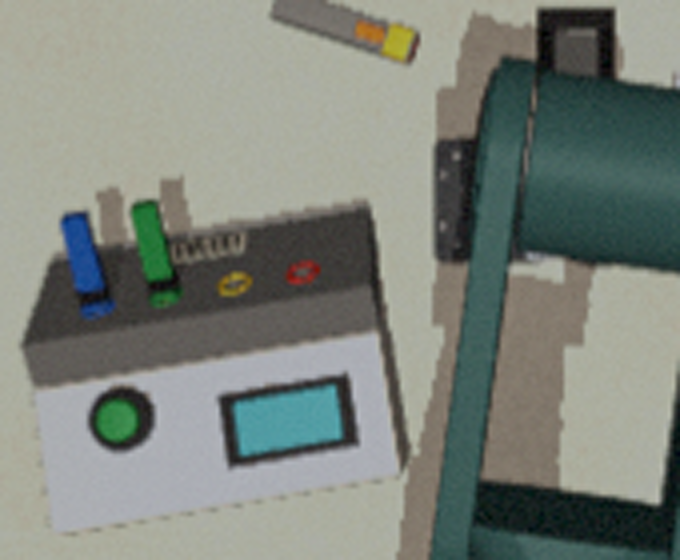

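```bash
python3 - <<'E'
from h import *
p,Rm,o=pose(); Rt=Rm
rows(([.378,.2885,.23],Rt),([.378,.2885,.15],Rt),([.378,.2885,.134],Rt))
E
```

```text
t 26.6 p [ 0.505 -0.026  0.229] rpy [-3.142  0.    -0.023] w 0.0565 F [ 0.56  -0.243 -0.382]
row [0. 0. 0.] [-13.461 -31.157  -0.049]
row [0. 0. 0.] [-13.458 -31.157   7.951]
row [0. 0. 0.] [-13.458 -31.156   9.551]
```

>>> drive_tool(series=[[[0, 0, 0, -2, -4.5, 0, 0], [0, 0, 0, -4, -9, 0, 0], [0, 0, 0, -6, -13.5, 0, 0], [0, 0, 0, -8, -18, 0, 0], [0, 0, 0, -10, -22.5, 0, 0], [0, 0, 0, -12, -27, 0, 0], [0, 0, 0, -13.5, -31.2, 0, 0], [0, 0, 0, -13.5, -31.2, 0, 0], [0, 0, 0, -13.5, -31.2, 0, 0], [0, 0, 0, -13.5, -31.2, 4, 0], [0, 0, 0, -13.5, -31.2, 7.9, 0], [0, 0, 0, -13.5, -31.2, 7.9, 0], [0, 0, 0, -13.5, -31.2, 7.9, 0], [0, 0, 0, -13.5, -31.2, 7.9, 0]]])

```text
time: 28.0
tool_pos: [0.3794, 0.289, 0.1529]
ee_rot: [-3.14, -0.003, -0.025]
wrist_force: [0.1, 0.1, 0.8]
width: 0.0007
```

```bash
python3 - <<'E'
from h import *
rows(([.378,.2885,.134],Rdown(-.024)))
T=snap('top','t13');S=snap('scene','s13')
cv2.imwrite('pics/c13.png',np.hstack([cv2.resize(T['img'][255:355,180:280],None,fx=4,fy=4,interpolation=cv2.INTER_CUBIC),cv2.resize(S['img'][110:210,270:370],None,fx=4,fy=4,interpolation=cv2.INTER_CUBIC)]))
E
```

```text
t 28.0 p [0.379 0.289 0.153] rpy [-3.14  -0.003 -0.025] w 0.0007 F [0.078 0.107 0.777]
row [-0.002 -0.003 -0.001] [-0.142  0.053  1.893]
```

View pics/c13.png

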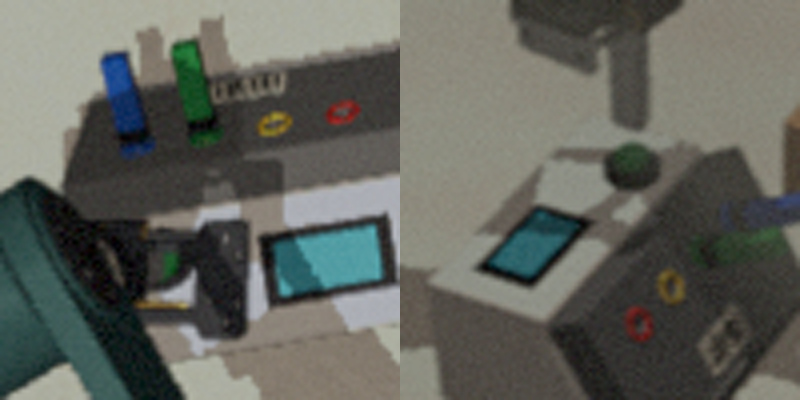

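Fingers are right above the button. Pressing.

>>> drive_tool(series=[[[0, 0, 0, -0.1, 0, 1, 0], [0, 0, 0, -0.1, 0, 1.6, 0], [0, 0, 0, -0.1, 0, 1.9, 0], [0, 0, 0, -0.1, 0, 2.2, 0], [0, 0, 0, -0.1, 0, 2.4, 0], [0, 0, 0, -0.1, 0, 2.6, 0], [0, 0, 0, -0.1, 0, 2.6, 0]]])

```text
time: 28.8
tool_pos: [0.3782, 0.2894, 0.1282]
ee_rot: [-3.139, -0.004, -0.024]
wrist_force: [-2.9, -1.7, 6.3]
width: 0.0002
```

>>> drive_tool(series=[[[0, 0, 0, 0, 0, 0.2, 0], [0, 0, 0, 0, 0, 0.4, 0], [0, 0, 0, 0, 0, 0.5, 0], [0, 0, 0, 0, 0, 0.5, 0], [0, 0, 0, 0, 0, 0.5, 0]]])

```text
time: 29.3
tool_pos: [0.3783, 0.2895, 0.1279]
ee_rot: [-3.138, -0.006, -0.024]
wrist_force: [-7.8, -5.3, 21.0]
width: 0.0003
```

Hard stop at 21 N, so the button is fully down. I release it and retreat.

>>> drive_tool(series=[[[0, 0, 0, 0, 0, -2, 0], [0, 0, 0, 0, 0, -6, 0], [0, 0, 0, 0, 0, -10, 0], [0, 0, 0, 0, 0, -14, 0], [0, 0, 0, -2, 5, -16, 0], [0, 0, 0, -4, 10, -16, 0], [0, 0, 0, -6, 15, -16, 0], [0, 0, 0, -8, 20, -16, 0], [0, 0, 0, -8, 25, -16, 0], [0, 0, 0, -8, 30, -16, 0], [0, 0, 0, -8, 35, -16, 0], [0, 0, 0, -8, 35, -16, 0], [0, 0, 0, -8, 35, -16, 0], [0, 0, 0, -8, 35, -16, 0], [0, 0, 0, -8, 35, -16, 0]]])

```text
time: 30.8
tool_pos: [0.2892, -0.0581, 0.2862]
ee_rot: [-3.138, -0.006, -0.022]
wrist_force: [0.5, -0.2, 0.2]
width: 0.0005
```

```bash
python3 - <<'E'
from h import *
T=snap('top','t14');S=snap('scene','s14'); rows()
cv2.imwrite('pics/c14.png',np.hstack([cv2.resize(T['img'][215:355,190:350],None,fx=3,fy=3,interpolation=cv2.INTER_CUBIC)[:420],cv2.resize(S['img'][140:280,270:370],None,fx=3,fy=3,interpolation=cv2.INTER_CUBIC)]))
hsv=cv2.cvtColor(T['img'],cv2.COLOR_BGR2HSV); m=cv2.inRange(hsv,np.array((50,110,30)),np.array((85,255,255))); m[:,:205]=0;m[:,235:]=0;m[:308]=0;m[335:]=0
ys,xs=np.where(m); print('button z',np.median(dep(T,np.c_[xs,ys])[:,2]),len(xs))
E
```

```text
t 30.9 p [ 0.289 -0.058  0.286] rpy [-3.138 -0.006 -0.021] w 0.0004 F [-0.541  1.352  0.481]
button z 0.13446222918460893 99
```

View pics/c14.png

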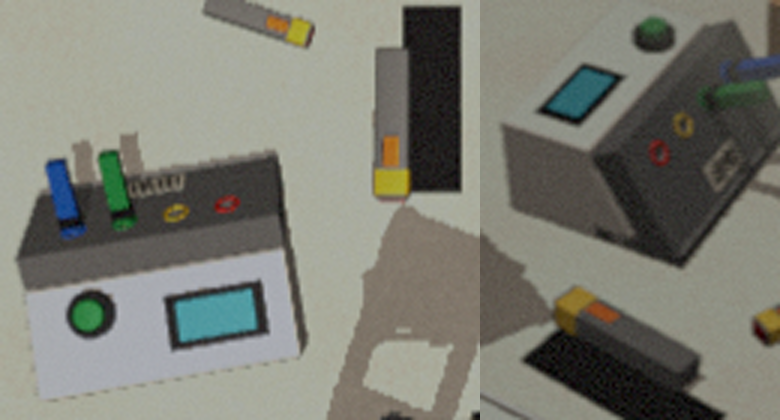

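View pics/s14.png

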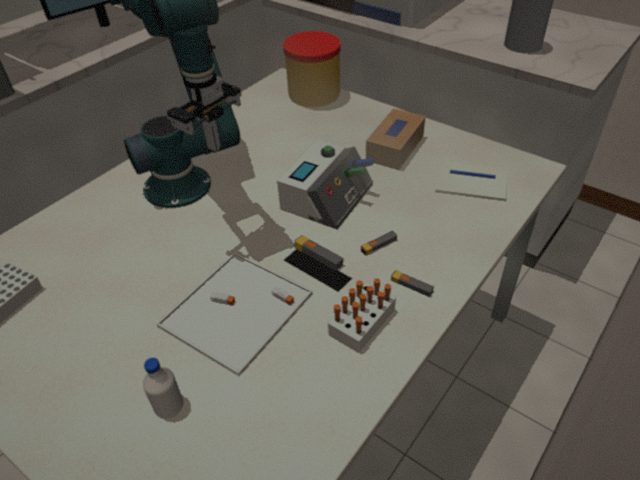

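The scanner has been knocked about 3–4 cm to the left of its mat (crop (392,120), mat centre (432,98)). I'll measure it and put it back.

```bash
python3 - <<'E'
from h import *
T=pickle.load(open('/tmp/t14.pkl','rb'))
u,v=np.meshgrid(np.arange(308,330),np.arange(222,288)); uv=np.c_[u.ravel(),v.ravel()]
P=dep(T,uv); k=(P[:,2]>.02); Q=P[k]; print(np.percentile(Q[:,2],[5,50,95]),len(Q)); r=cv2.minAreaRect(Q[:,:2].astype(np.float32)); print(r)
w,vv=np.linalg.eigh(np.cov(Q[:,:2].T)); yaw=np.arctan(vv[1,1]/vv[0,1]); print(yaw,Q[:,:2].mean(0))
uvk=uv[k]; P=onz(T,uvk,.029); print('onz',cv2.minAreaRect(P[:,:2].astype(np.float32)))
rows(([r[0][0],r[0][1],.2],Rdown(yaw)))
E
```

```text
[0.024 0.03  0.035] 604
((0.5386190414428711, 0.013972658663988113), (0.035536397248506546, 0.17077602446079254), 88.4258041381836)
-0.04349922171749135 [0.548 0.013]
onz ((0.5534754395484924, 0.020861556753516197), (0.05566878244280815, 0.1571125090122223), 86.1309585571289)
t 30.9 p [ 0.289 -0.058  0.286] rpy [-3.138 -0.006 -0.021] w 0.0004 F [-0.541  1.352  0.481]
row [-0.004 -0.006  0.023] [24.73  -7.667  8.811]
```

>>> drive_tool(series=[[[0, 0, 0, 5, -2, 0, 60], [0, 0, 0, 10, -4, 1, 60], [0, 0, 0, 15, -6, 3, 60], [0, 0, 0, 20, -7.3, 5.5, 60], [0, 0, 0, 20, -7.3, 5.5, 60], [0, 0, 0, 20, -7.3, 5.5, 60], [0, 0, 0, 20, -7.3, 5.5, 60], [0, 0, 0, 20, -7.3, 5.5, 60]]])

```text
time: 31.7
tool_pos: [0.4906, 0.0116, 0.2341]
ee_rot: [-3.138, -0.008, -0.02]
wrist_force: [0.9, 1.1, 0.2]
width: 0.056
```

```bash
python3 - <<'E'
from h import *
s=snap('wrist','w15')
u,v=np.meshgrid(np.arange(200,420),np.arange(0,300)); uv=np.c_[u.ravel(),v.ravel()]
P=dep(s,uv); k=(P[:,2]>.020)&(P[:,2]<.04)&(P[:,0]>.45)&(P[:,0]<.65)&(P[:,1]<.08)&(P[:,1]>-.06); Q=P[k]
print(np.percentile(Q[:,2],[2,25,50,75,98])); r=cv2.minAreaRect(Q[:,:2].astype(np.float32)); print(r)
A=np.c_[Q[:,:2]-np.mean(Q[:,:2],0),np.ones(len(Q))]; print('plane',np.linalg.lstsq(A,Q[:,2],rcond=None)[0])
rows(([r[0][0],r[0][1],.1],Rdown(np.radians(r[2]-90))))
E
```

```text
[0.026 0.029 0.03  0.031 0.032]
((0.5513927936553955, 0.012563221156597137), (0.03510596975684166, 0.15083996951580048), 87.61588287353516)
plane [-0.007 -0.086  0.03 ]
t 31.75 p [0.491 0.011 0.234] rpy [-3.138 -0.009 -0.02 ] w 0.0562 F [-0.72  -0.245  0.073]
row [-0.003 -0.009  0.021] [ 5.95  -0.208 13.487]
```

View pics/w15.png

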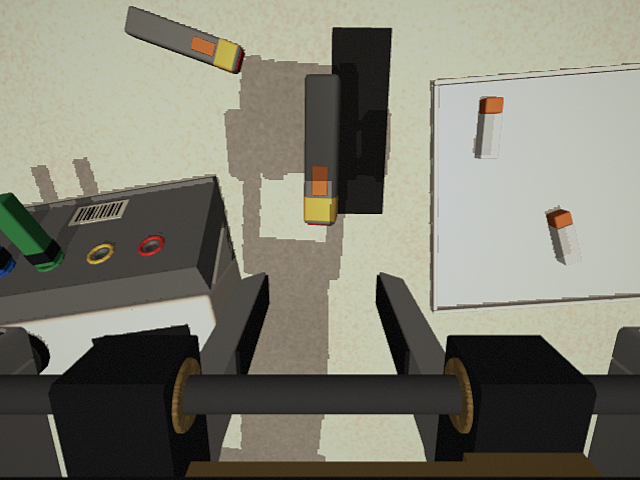

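>>> drive_tool(series=[[[0, 0, 0.02, 3, -0.1, 4, 60], [0, -0.009, 0.02, 6, -0.2, 9, 60], [0, -0.009, 0.02, 6, -0.2, 13, 60], [0, -0.009, 0.02, 6, -0.2, 17, 60], [0, -0.009, 0.02, 6, -0.2, 20, 60], [0, -0.009, 0.02, 6, -0.2, 22, 60], [0, -0.009, 0.02, 6, -0.2, 22.5, 60], [0, -0.009, 0.02, 6, -0.2, 22.5, 60], [0, -0.009, 0.02, 6, -0.2, 22.5, 60], [0, -0.009, 0.02, 6, -0.2, 22.5, 0], [0, -0.009, 0.02, 6, -0.2, 22.5, 0], [0, -0.009, 0.02, 6, -0.2, 22.5, 0], [0, -0.009, 0.02, 6, -0.2, 22.5, 0], [0, -0.009, 0.02, 6, -0.2, 22.5, 0], [0, -0.009, 0.02, 6, -0.2, 22.5, 0]]])

```text
time: 33.25
tool_pos: [0.5533, 0.0126, 0.0108]
ee_rot: [-3.139, -0.001, -0.04]
wrist_force: [-1.0, -0.3, 5.5]
width: 0.0349
```

```bash
python3 - <<'E'
from h import *
rows(([.577,-.028,.06],Rdown(-.025)),([.577,-.028,.0115],Rdown(-.025)))
E
```

```text
t 33.25 p [0.553 0.013 0.011] rpy [-3.139 -0.001 -0.04 ] w 0.0349 F [-1.032 -0.329  5.482]
row [-0.003 -0.001 -0.015] [ 2.536  3.945 -4.926]
row [-0.003 -0.001 -0.015] [ 2.529  3.959 -0.076]
```

>>> drive_tool(series=[[[0, 0, 0, 0, 0, -2.5, 0], [0, 0, 0, 0, 0, -5, 0], [0, 0, -0.01, 1.2, 2, -6, 0], [0, 0, -0.015, 2.5, 3.9, -6, 0], [0, 0, -0.015, 2.5, 3.9, -6, 0], [0, 0, -0.015, 2.5, 3.9, -6, 0], [0, 0, -0.015, 2.5, 3.9, -6, 0]]])

```text
time: 33.95
tool_pos: [0.5754, -0.0267, 0.0694]
ee_rot: [-3.138, 0.002, -0.025]
wrist_force: [0.2, -0.3, -1.7]
width: 0.0348
```

```bash
python3 - <<'E'
from h import *
s=snap('wrist','w16'); p,Rm,o=pose()
rr=[(x,y) for y in (147,220,300,425) for x in (300,322,345)]
for q,x in zip(rr,(dep(s,rr)-p)@Rm): print(q,x)
rows(([.577,-.028,.0115],Rdown(-.025)))
E
```

```text
(300, 147) [ 0.073 -0.01  -0.016]
(322, 147) [ 0.073 -0.001 -0.015]
(345, 147) [ 0.073  0.009 -0.017]
(300, 220) [ 0.042 -0.011 -0.017]
(322, 220) [ 0.042 -0.001 -0.019]
(345, 220) [ 0.042  0.009 -0.02 ]
(300, 300) [ 0.003 -0.011 -0.018]
(322, 300) [ 0.003 -0.001 -0.019]
(345, 300) [ 0.004  0.01  -0.021]
(300, 425) [-0.069 -0.013 -0.018]
(322, 425) [-0.067 -0.001 -0.021]
(345, 425) [-0.066  0.011 -0.021]
t 34.0 p [ 0.576 -0.027  0.07 ] rpy [-3.138  0.001 -0.025] w 0.035 F [ 0.448 -0.074 -1.391]
row [-0.004  0.001  0.   ] [0.15  0.151 5.814]
```

View pics/w16.png

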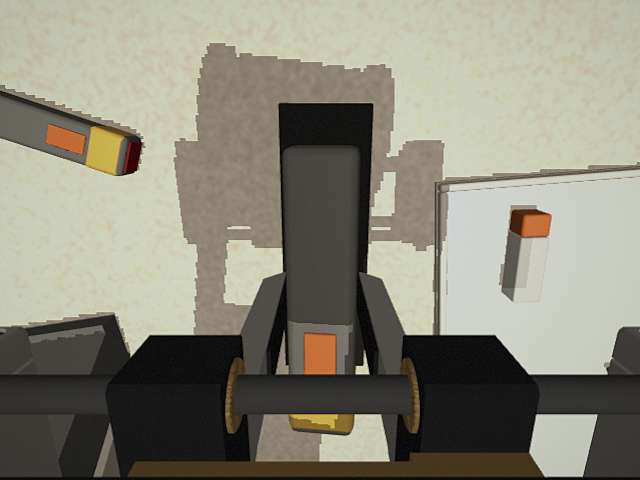

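>>> drive_tool(series=[[[0, 0, 0, 0.1, 0.1, 3, 0], [0, 0, 0, 0.1, 0.15, 4.8, 0], [0, 0, 0, 0.1, 0.15, 5.4, 0], [0, 0, 0, 0.1, 0.15, 5.6, 0], [0, 0, 0, 0.1, 0.15, 5.6, 0], [0, 0, 0, 0.1, 0.15, 5.6, 0], [0, 0, 0, 0.1, 0.15, 5.6, 55], [0, 0, 0, 0.1, 0.15, 5.6, 55], [0, 0, 0, 0.1, 0.15, 5.6, 55], [0, 0, 0, 0.1, 0.15, 5.6, 55], [0, 0, 0, 0.1, 0.15, 3, 60], [0, 0, 0, 0.1, 0.15, 0, 60], [0, 0, 0, 0.1, 0.15, -5, 60], [0, 0, 0, -5, 0.1, -10, 60], [0, 0, 0, -9, 0.1, -15, 60], [0, 0, 0, -9, 0.1, -17, 60], [0, 0, 0, -9, 0.1, -17, 60], [0, 0, 0, -9, 0.1, -17, 60]]])

```text
time: 35.8
tool_pos: [0.4864, -0.0263, 0.2419]
ee_rot: [-3.139, -0.004, -0.025]
wrist_force: [0.3, -0.4, -0.4]
width: 0.0562
```

```bash
python3 - <<'E'
from h import *
s=snap('wrist','w17'); rows()
u,v=np.meshgrid(np.arange(200,480),np.arange(0,290)); uv=np.c_[u.ravel(),v.ravel()]
P=dep(s,uv); k=(P[:,2]>.022)&(P[:,2]<.04)&(np.abs(P[:,1]+.028)<.05)&(np.abs(P[:,0]-.577)<.12); Q=P[k]; print(np.percentile(Q[:,2],[5,50,95]),cv2.minAreaRect(Q[:,:2].astype(np.float32)))
E
```

```text
t 35.85 p [ 0.486 -0.026  0.24 ] rpy [-3.138  0.    -0.025] w 0.0565 F [ 0.205  0.153 -0.683]
[0.029 0.031 0.033] ((0.5757501721382141, -0.028678616508841515), (0.03422355279326439, 0.15140002965927124), 88.81044006347656)
```

View pics/w17.png

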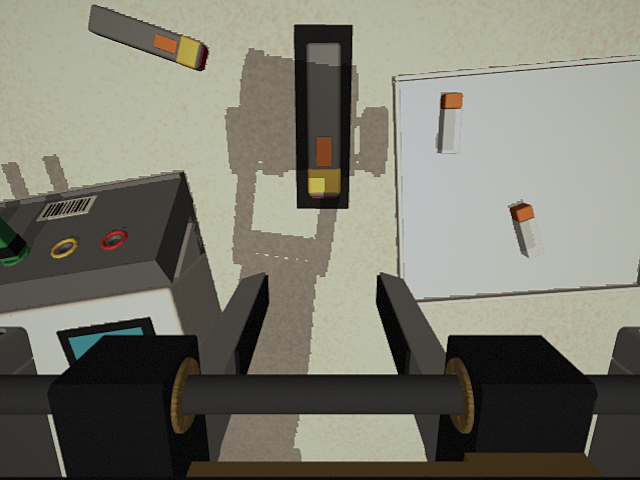

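Scanner is back on the mat. I can't tell whether the knock came before the press counted, so I'll press the button once more; it does no harm.

```bash
python3 - <<'E'
from h import *
p,Rm,o=pose()
rows(([.378,.289,.24],Rm),([.378,.289,.15],Rm))
E
```

```text
t 35.85 p [ 0.486 -0.026  0.24 ] rpy [-3.138  0.    -0.025] w 0.0565 F [ 0.205  0.153 -0.683]
row [0. 0. 0.] [-11.557 -31.238   0.078]
row [0. 0. 0.] [-11.555 -31.204   9.078]
```

>>> drive_tool(series=[[[0, 0, 0, -2, -4.5, 0, 0], [0, 0, 0, -4, -9, 0, 0], [0, 0, 0, -6, -13.5, 0, 0], [0, 0, 0, -8, -18, 0, 0], [0, 0, 0, -10, -22.5, 0, 0], [0, 0, 0, -11.6, -27, 0, 0], [0, 0, 0, -11.6, -31.2, 0, 0], [0, 0, 0, -11.6, -31.2, 0, 0], [0, 0, 0, -11.6, -31.2, 0, 0], [0, 0, 0, -11.6, -31.2, 4, 0], [0, 0, 0, -11.6, -31.2, 8, 0], [0, 0, 0, -11.6, -31.2, 9, 0], [0, 0, 0, -11.6, -31.2, 9, 0], [0, 0, 0, -11.6, -31.2, 9, 0]]])

```text
time: 37.25
tool_pos: [0.3786, 0.2887, 0.1522]
ee_rot: [-3.137, -0.001, -0.026]
wrist_force: [-0.1, 1.3, -0.1]
width: 0.0004
```

>>> drive_tool(series=[[[0, 0, 0, 0, 0, 1, 0], [0, 0, 0, 0, 0, 1.6, 0], [0, 0, 0, 0, 0, 2.0, 0], [0, 0, 0, 0, 0, 2.4, 0], [0, 0, 0, 0, 0, 2.8, 0], [0, 0, 0, 0, 0, 2.9, 0], [0, 0, 0, 0, 0, 2.9, 0], [0, 0, 0, 0, 0, 2.9, 0]]])

```text
time: 38.05
tool_pos: [0.3793, 0.289, 0.128]
ee_rot: [-3.136, -0.005, -0.026]
wrist_force: [-6.1, -4.9, 18.8]
width: 0.0005
```

>>> drive_tool(series=[[[0, 0, 0, 0, 0, -2, 0], [0, 0, 0, 0, 0, -6, 0], [0, 0, 0, 0, 0, -10, 0], [0, 0, 0, 0, 0, -14, 0], [0, 0, 0, -2, 5, -16, 0], [0, 0, 0, -4, 10, -16, 0], [0, 0, 0, -6, 15, -16, 0], [0, 0, 0, -8, 20, -16, 0], [0, 0, 0, -8, 25, -16, 0], [0, 0, 0, -8, 30, -16, 0], [0, 0, 0, -8, 35, -16, 0], [0, 0, 0, -8, 35, -16, 0], [0, 0, 0, -8, 35, -16, 0], [0, 0, 0, -8, 35, -16, 0], [0, 0, 0, -8, 35, -16, 0]]])

```text
time: 39.55
tool_pos: [0.2896, -0.0587, 0.2855]
ee_rot: [-3.135, -0.005, -0.023]
wrist_force: [0.1, -0.3, -0.1]
width: 0.0007
```

```bash
python3 - <<'E'
from h import *
T=snap('top','t18');S=snap('scene','s18'); rows()
cv2.imwrite('pics/c18.png',np.hstack([cv2.resize(T['img'][215:355,190:350],None,fx=3,fy=3,interpolation=cv2.INTER_CUBIC)[:420],cv2.resize(S['img'][140:280,270:370],None,fx=3,fy=3,interpolation=cv2.INTER_CUBIC)]))
hsv=cv2.cvtColor(T['img'],cv2.COLOR_BGR2HSV); m=cv2.inRange(hsv,np.array((50,110,30)),np.array((85,255,255))); m[:,:205]=0;m[:,235:]=0;m[:308]=0;m[335:]=0
ys,xs=np.where(m); print('button z',np.median(dep(T,np.c_[xs,ys])[:,2]),len(xs))
T0=pickle.load(open('/tmp/top0.pkl','rb'))
d=cv2.absdiff(T['img'],T0['img']).max(2)
for n,b in [('rack',(328,155,390,200)),('bottle',(485,225,535,262)),('box',(75,260,175,328))]: print(n,(d[b[1]:b[3],b[0]:b[2]]>40).mean())
E
```

```text
t 39.65 p [ 0.29  -0.059  0.286] rpy [-3.135 -0.005 -0.022] w 0.0004 F [0.575 0.206 0.065]
button z 0.13443875558360785 98
rack 0.0
bottle 0.0
box 0.0
```

View pics/c18.png

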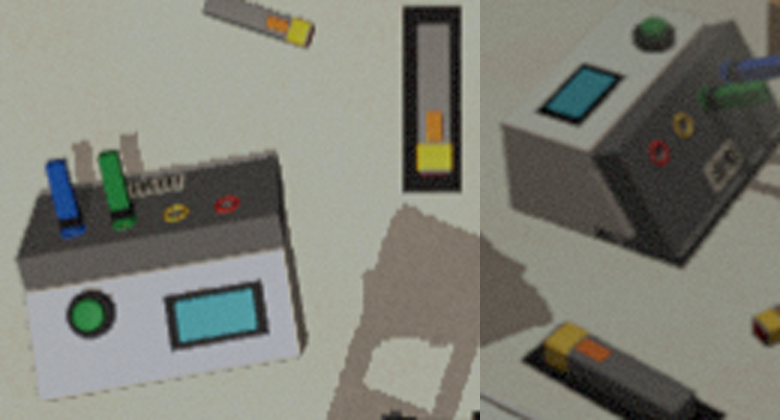

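The last picture shows both plugs home (crop (62,200) and (115,190)), the scanner centred on its mat (433,98), and the button up. The arm is clear of everything, so I hand in.

```bash
python3 -c "
from bench import robot
print(robot.close_job())"
```

```text
the job is handed in; nothing more can be done
None
```

I did every step and handed the job in at about 40 s; it reports no verdict, so what follows is from my own checks.

- **Plugs:** only the green and blue plugs were there. Both went into their own sockets until the handle front stopped against the panel at 11–12 N. Pictures from two cameras show the handles where fully home ones should lie.
- **Scan:** the scanner was held still for about 3 s, with its reading spot about 1 mm from the label centre by my measurement. The label's computed position was within 3 px of where it appeared in the pictures. I then laid the scanner back on its mat.
- **Button:** pressed to its hard stop at 21 N, with 6 mm of travel.
- **Scanner knocked:** at some point between laying it back and the picture after the press, the scanner was knocked about 4–5 cm off its mat. I picked it up and put it back, within about 2 mm of the mat's centre. I then pressed the button again, to about 19 N, in case the first press did not count.

The last pictures show both plugs home, the scanner on its mat, the button up and the arm clear of everything. The rack, bottle and glove box had not moved. No check failed. The small disagreements between camera and arm measurements (1–3 mm) stayed within tolerance.

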